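# Dial the code on a key safe and draw its bolt

### The arm

A 6-joint arm with a two-finger parallel gripper is mounted at the origin on the work surface; the furniture and walls round the work are solid. World frame = base frame: x ahead of the robot, y to its left, z up, the work surface at z = 0. Lengths are in mm, angles in rad, forces in N, time in s.
With the tool pointing down it reaches from about 325 to 775 mm from the base axis. Payload 5.5 kg.
Tool frame: the origin (TCP) lies on the centre line of the jaws, within the pads' length; the fingertips stand ctrl.tips_ahead ahead of it and the grasp point (between the pads) is the TCP (ctrl.tips_ahead is the distance from the TCP to the fingertips, in mm); z points along the fingers, y is the line along which they close (so a half turn about z gives the same grasp; the last joint's range is limited). The gripper opens to 88 mm and grips with 3 to 60 N. Pads are 20 mm wide; open, the fingers measure 115 mm over their backs; the gripper's body (75 mm by 178 mm) begins 61 mm behind the grasp point.
Start: joints at [-1.345, 0.091, 1.231, -0, 1.82, -0.057], TCP at [167.427, -576.181, 202.831] pointing down, gripper open.
Joint ranges: [-2.87, 2.87], [-0.86, 2.18], [0.17, 2.46], [-1.51, 4.65], [0.06, 2.69], [-2.65, 2.65]. Speed limits (rad/s): [2.57, 2.57, 3.01, 3.14, 3.14, 3.14].

### API

Orientations are given as a 3x3 rotation matrix whose columns are the frame's x, y, z axes.
In Python, from workcell import readout, viewer, order, ctrl gives the robot as it stands.
- The arm moves only by the tool arm_command, never from a script. Its argument "moves" is a list of rows, each a list of 3 entries, a list of its own where there are three numbers: the closure in counts, from 0 (fully open) to 255 (shut), then the shift along the tool's x, y, z in m, then the turn, a rotation vector about the tool's x, y, z in rad. In form: [[gripper, [dx, dy, dz], [ax, ay, az]], ...]. A call has 1 to 20 rows; each row shifts and turns the commanded pose from where the row before left it, along the tool's axes as they then stand; what a row does not reach is not made up. A row lasts 1/10 s, in which the tool goes at most 50 mm and 8.59 degrees, less where a joint would pass 70% of its speed; a pose out of reach is approached as far as the arm can. A call is refused whole if a number of a shift passes 0.05 or a number of a turn 0.15, either way. A call with a gripper value outside its range is refused whole. The fingers move at their own pace and stop on an object; the grip force is fixed at half the most. Time passes only in rows, so rows that do not move let the fingers close. It gives the time, the measured TCP pose, the force, the opening and the grip force at its end, in the units of the state.
- readout.read_state(): the state, without advancing time (a new reading comes with each control period).
- viewer.camera(name): name is "scene" or "top"; returns a dict with "pixels" (400x640x3 uint8, red, green, blue), "fovy" (degrees; the focal length in pixels is half the picture's height over the tangent of half this angle, whatever the lens; pixels are square), "cx", "cy" (the principal point, pixels), "cam_to_world" (4x4, takes a point from camera to world coordinates). Camera axes: x right, y up, looking along -z (the intrinsics and any distortion apply to the point x, -y, -z); pixel columns grow to the right and rows downward; lengths in mm; the calibration is good to about 2 mm. A picture is of the moment at which its call begins. There is no depth.
- order.job_done(): hands the job in; it is judged then, once.
Trained networks look in a picture, given as the dict that the camera call returned (one of the last four; its "shot" number tells which), for a name from the list of things; names that differ only in an ending like _2 or _b are one class to them, and where a whole thing is asked for, a point or a joint stands for the part that bears it (a point fixed in the world has none). Each returns a list of dicts, best first, with "confidence" (0 to 1); they miss things now and then, are a little off and sometimes report something else, mostly with a low value. They report only what shows in the picture. A call takes as long as a camera call.
- viewer.masks_of(target, picture): "mask" (400x640 bool, what is visible of it).
- viewer.tip_of(target, picture): "at" ([x, y, z] in mm, in world coordinates, good to about 4 mm: a listed point, or the origin of a listed thing).
The state is a dict: "clock": time; "joint_positions": joint angles; "qvel": joint speeds; "tau": joint torques, N m; "tool_pos": TCP position; "orientation": TCP orientation; "ft_force": force on the tool from outside, world axes, zero at the start; "torque": the same for the moment, N m; "gripper_width": finger opening in mm; "grasp_force": force on a finger pad.
Only numpy, scipy, OpenCV 4.12 (cv2) and the standard library are available. Lean on these libraries where they do the work, as an engineer would, in place of code of your own. Each camera call takes 0.05 s, during which the arm holds its last target. There are 200 camera calls.

### The job

Unlock the key safe on the bench: roll its three thumbwheels so that they read, left to right as you stand at the robot, 4 - 2 - 5 dots on top, each number centred on the index lines. Then slide the bolt's thumb-piece fully open, to the right away from the wheels, and leave everything standing like that. Press the sprung wheels gently, never with more than 15 N, and leave the things round the safe where they are.

Things in the scene. Friction and masses are not known exactly. Their poses are not given: they have to be found in the camera images.
- key_safe: low grey key safe fixed to the worktop, 90 (x) x 240 (y) x 60 mm, aluminium deck. Origin: centre of its underside; x away from the robot, y to the robot's left. Wheels rise through the deck at y = +80, +34, -12 mm, x = 0; four cheeks beside them (50 x 5 mm, tops at 68 mm) at y = +103, +57, +11, -35 mm carry index lines at x = 0. Bolt thumb-piece at y = -74 mm.
- wheel_left_top (a point): nominal top of the left wheel, fixed in the safe, 82 mm above the worktop, 22 mm above the deck. The true top is up to 4.5 mm higher or lower, different for each wheel and time: feel for it. The wheel is sprung: sinks 1 mm per 4 N, at most 7 mm. Under about 5 N a finger slips; over 15 N is too hard.
- wheel_mid_top (a point): nominal top of the middle wheel, fixed in the safe, 82 mm above the worktop, 22 mm above the deck. The true top is up to 4.5 mm higher or lower, different for each wheel and time: feel for it. The wheel is sprung: sinks 1 mm per 4 N, at most 7 mm. Under about 5 N a finger slips; over 15 N is too hard.
- wheel_right_top (a point): nominal top of the right wheel, fixed in the safe, 82 mm above the worktop, 22 mm above the deck. The true top is up to 4.5 mm higher or lower, different for each wheel and time: feel for it. The wheel is sprung: sinks 1 mm per 4 N, at most 7 mm. Under about 5 N a finger slips; over 15 N is too hard.
- wheel_left (a joint): left thumbwheel: white drum, 56 mm diameter, 18 mm wide, axle along the safe's y, faces 60 deg apart with 1 to 6 dots. rad: top shows 1 at 0, 2 at 1.047, 3 at 2.094, 4 at 3.142, 5 at 4.189, 6 at 5.236; stops at -0.15 and 5.4. Moving its top to the safe's +x raises the number. Smooth rim, no detents: press and drag; 3.6 N along the rim turns it, it stays where left.
- wheel_mid (a joint): middle thumbwheel: white drum, 56 mm diameter, 18 mm wide, axle along the safe's y, faces 60 deg apart with 1 to 6 dots. rad: top shows 1 at 0, 2 at 1.047, 3 at 2.094, 4 at 3.142, 5 at 4.189, 6 at 5.236; stops at -0.15 and 5.4. Moving its top to the safe's +x raises the number. Smooth rim, no detents: press and drag; 3.6 N along the rim turns it, it stays where left.
- wheel_right (a joint): right thumbwheel: white drum, 56 mm diameter, 18 mm wide, axle along the safe's y, faces 60 deg apart with 1 to 6 dots. rad: top shows 1 at 0, 2 at 1.047, 3 at 2.094, 4 at 3.142, 5 at 4.189, 6 at 5.236; stops at -0.15 and 5.4. Moving its top to the safe's +x raises the number. Smooth rim, no detents: press and drag; 3.6 N along the rim turns it, it stays where left.
- bolt (a joint): slide of the bolt in m: 0 shut, 0.024 fully open; opens along the safe's -y (to the right). About 3 N moves it, it stays where left. Pins inside block it within the first 2 mm unless every wheel is within about 0.15 rad of its code number; once drawn it holds the wheels.
- bolt_grip (a point): top centre of the bolt's dark steel thumb-piece, 88 mm above the worktop: an upright block 22 (x) x 12 (y) x 28 mm high above the deck; it moves with the bolt. 30 mm free to the nearest cheek
- film_pot: small black round pot with a lid, 34 mm diameter, 52 mm high; origin under its centre; near the left front corner of the safe; leave alone
- mug: two-coloured mug with a handle, 78 x 116 x 101 mm; origin under its centre; right of the safe; leave alone
- dropper_bottle: brown bottle with a black cap, 30 mm diameter, 70 mm high; origin under its centre; left of the safe; leave alone

How it is judged:
By the outcome, as a careful person would: the job done as asked, in the order asked, and still so for the second after the job is handed in, with the robot touching nothing.
It also fails if it takes over 67 s, if anything falls off the work surface, if the arm or the gripper's body presses on something with over 40 N, if the wrist force passes 120 N, or if a joint passes its speed limit or range.

## Working session

There is one attempt and no reset: what is moved stays moved. The work goes in short steps, Python scripts to look and compute and a tool call to move; the robot and the scene stay as the last step left them, time stands still between calls to the robot, and variables do not carry over. Pictures are saved under pics/ and viewed, at most 10 in all, crops included, and the job is handed in when it is done.

Besides the shell and the picture viewer there is one more tool, called after ">>>" by a JSON object that holds its "api" and its "payload", one argument or row to a line. arm_command: Moves the arm, as the interface text tells. Its arguments: {"type":"object","properties":{"moves":{"type":"array"}},"required":["moves"]}

```bash
mkdir -p pics; ls
cat > h.py <<'E'
import numpy as np, cv2
from workcell import readout, viewer, order, ctrl
def proj(p,pic):
    T=np.linalg.inv(np.array(pic["cam_to_world"])); c=T[:3,:3]@np.array(p,float)+T[:3,3]
    f=200/np.tan(np.radians(pic["fovy"])/2)
    return pic["cx"]+f*c[0]/-c[2], pic["cy"]-f*c[1]/-c[2]
def back(u,v,z,pic):
    T=np.array(pic["cam_to_world"]); f=200/np.tan(np.radians(pic["fovy"])/2)
    d=T[:3,:3]@np.array([(u-pic["cx"])/f,-(v-pic["cy"])/f,-1]); o=T[:3,3]
    return o+d*(z-o[2])/d[2]
def save(n,im): cv2.imwrite("pics/"+n,cv2.cvtColor(im,cv2.COLOR_RGB2BGR))
E
python3 - <<'E'
from h import *
s=readout.read_state(); print(s); print(ctrl.tips_ahead, [x for x in dir(ctrl) if x[0]!='_'])
for n in ("top","scene"):
    p=viewer.camera(n); save(n+"0.png",p["pixels"]); print(n,{k:(v if k!="pixels" else 0) for k,v in p.items()})
    for t in ("key_safe","wheel_left_top","wheel_mid_top","wheel_right_top","bolt_grip","film_pot","mug","dropper_bottle"):
        print(t,[(np.round(d["at"],1),round(d["confidence"],2)) for d in viewer.tip_of(t,p)[:2]])
E
```

```text
pics
{'clock': 0.0, 'joint_positions': array([-1.34472079e+00,  9.18216684e-02,  1.23188246e+00,  6.19772841e-07,
        1.81979890e+00, -5.67142743e-02]), 'qvel': array([ 0.00055595,  0.00057795,  0.0004112 , -0.0007246 , -0.00123604,
        0.00176865]), 'tau': array([-1.96066161e-03, -4.46458912e+01, -4.06445181e+01,  6.95229904e-02,
        2.94373068e-02, -1.45182953e-04]), 'tool_pos': array([ 167.3357424 , -575.84091577,  201.73112279]), 'orientation': array([[ 9.60280700e-01,  2.79035473e-01, -4.27634593e-04],
       [ 2.79035779e-01, -9.60278901e-01,  1.86189964e-03],
       [ 1.08887569e-04, -1.90727164e-03, -9.99998175e-01]]), 'ft_force': array([0.26258285, 0.45797706, 0.12104203]), 'torque': array([-0.06417836,  0.01142282, -0.00793338]), 'grasp_force': 0.0, 'gripper_width': 87.83139103626064}
19.0 ['PlanningError', 'tips_ahead']
top {'pixels': 0, 'fovy': 52.11360753869234, 'cx': 323.36767600065076, 'cy': 193.0632757360549, 'cam_to_world': array([[-2.65661755e-02,  9.94430890e-01, -1.01987466e-01,
         2.91745073e+02],
       [-9.99636331e-01, -2.68998797e-02, -1.897
[... 812 characters left out ...]
, 'cam_to_world': array([[-7.38309867e-01,  3.31047117e-01, -5.87627728e-01,
        -3.85167931e+02],
       [-6.74169405e-01, -3.87874864e-01,  6.28529000e-01,
         8.39715389e+02],
       [-1.98533117e-02,  8.60209798e-01,  5.09553677e-01,
         7.74684292e+02],
       [ 0.00000000e+00,  0.00000000e+00,  0.00000000e+00,
         1.00000000e+00]]), 'shot': 2}
key_safe [(array([485.4,  21.8,  -3.5]), 0.79)]
wheel_left_top [(array([505.8,  98.9,  82.2]), 0.89)]
wheel_mid_top []
wheel_right_top [(array([485.6,   4.9,  85.6]), 0.6)]
bolt_grip [(array([472.5, -51.5,  90.5]), 0.43)]
film_pot [(array([347.5, 312.2,  -4.5]), 0.63)]
mug []
dropper_bottle [(array([512.2, 364.7,  -2.8]), 0.5)]
```

View crops.

Run:
```python
from h import *
t=cv2.imread("pics/top0.png"); s=cv2.imread("pics/scene0.png")
p=viewer.camera("top"); q=viewer.camera("scene")
u,v=map(int,proj([488,20,70],p)); print(u,v); U,V=map(int,proj([488,20,70],q)); print(U,V)
a=cv2.resize(t[v-40:v+40,u-66:u+67],(798,480),interpolation=3)
cv2.imwrite("pics/topc.png",a)
cv2.imwrite("pics/scenec.png",cv2.resize(s[V-60:V+60,U-80:U+80],(800,600),interpolation=3))
```

```text
315 175
299 193
```

View pics/topc.png

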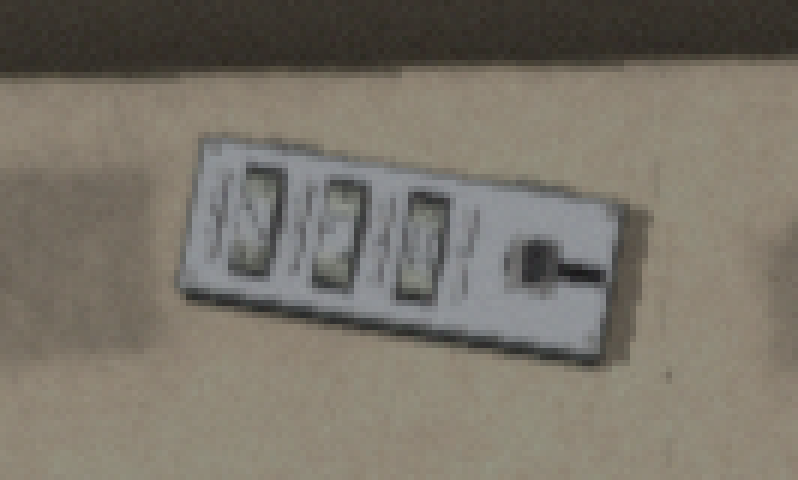

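View pics/scenec.png

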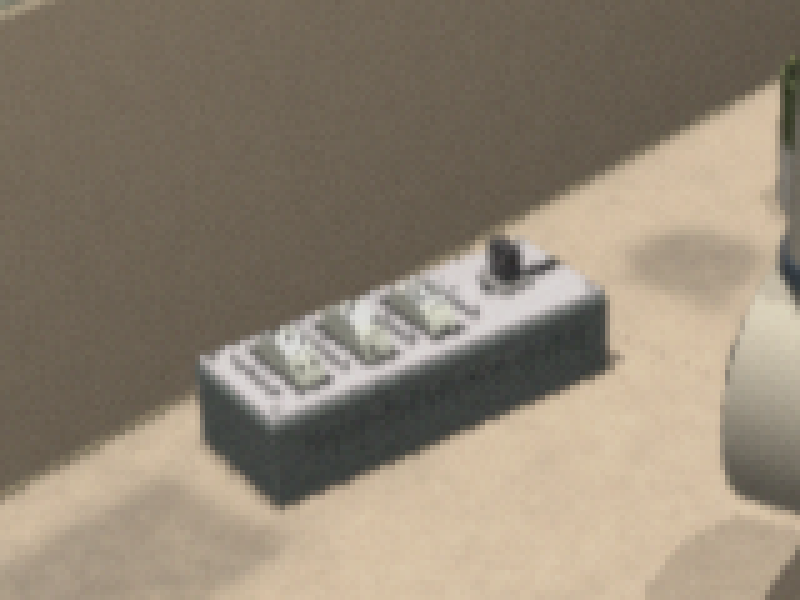

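View pics/scene0.png

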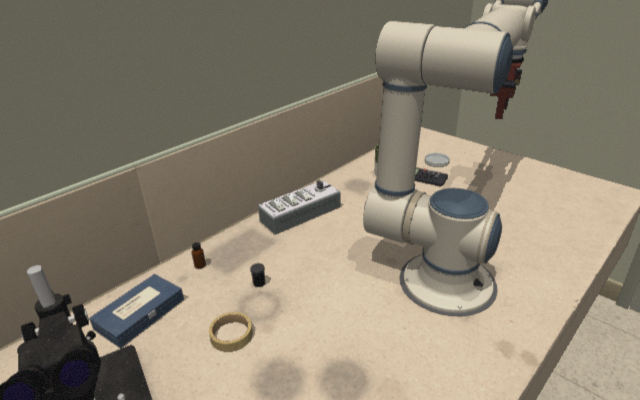

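The crops show the safe in the top view (deck corners about (283,158), (352,169), (349,195), (279,183)), bolt shut, yawed about -0.2 rad. The wheel dots are too noisy to read, so I'll average frames.

Run:
```python
from h import *
loc=np.array([[0,80],[0,34],[0,-12],[0,-74]]); 
obs=np.array([[503.5,97],[498.3,51.6],[485.5,6.8],[470,-49.5]])
a=loc-loc.mean(0); b=obs-obs.mean(0)
yaw=np.arctan2((a[:,0]*b[:,1]-a[:,1]*b[:,0]).sum(),(a*b).sum())
R=np.array([[np.cos(yaw),-np.sin(yaw)],[np.sin(yaw),np.cos(yaw)]]); c=obs.mean(0)-R@loc.mean(0)
print("tip fit",yaw,c,(loc@R.T+c-obs).round(1))
A=[];
for i in range(12): p=viewer.camera("top"); A.append(p["pixels"].astype(float))
A=np.mean(A,0)
B=[]
for i in range(12): q=viewer.camera("scene"); B.append(q["pixels"].astype(float))
B=np.mean(B,0); np.savez("avg.npz",A=A,B=B)
# corners
g=lambda u,v:(back(u/6+249,v/6+135,60,p)[:2])
for k in ((203,137),(620,203),(600,352),(182,288)): print(g(*k).round(1))
# rectify deck, 5px/mm at z=82 top wheels
def rect(img,pic,z,s=5):
    src=[];dst=[]
    for X,Y in ((30,105),(30,-40),(-30,-40),(-30,105)):
        w=R@[X,Y]+c; src.append(proj([*w,z],pic)); dst.append(((105-Y)*s,(30-X)*s))
    H=cv2.getPerspectiveTransform(np.float32(src),np.float32(dst))
    o=cv2.warpPerspective(img.astype(np.float32),H,(145*s,60*s),flags=cv2.INTER_CUBIC)
    return np.clip((o-60)*1.6,0,255).astype(np.uint8)
save("rect.png",np.vstack([rect(A,p,82),rect(B,q,82)]))
```

```text
tip fit -0.23171632429111613 [487.7174618   19.66208426] [[ 2.6  0.5]
 [-2.8  1.2]
 [-0.5  1.2]
 [ 0.7 -2.9]]
[550.3 125.8]
[ 507.1 -103.7]
[424.8 -89.9]
[466.4 138.8]
```

View pics/rect.png

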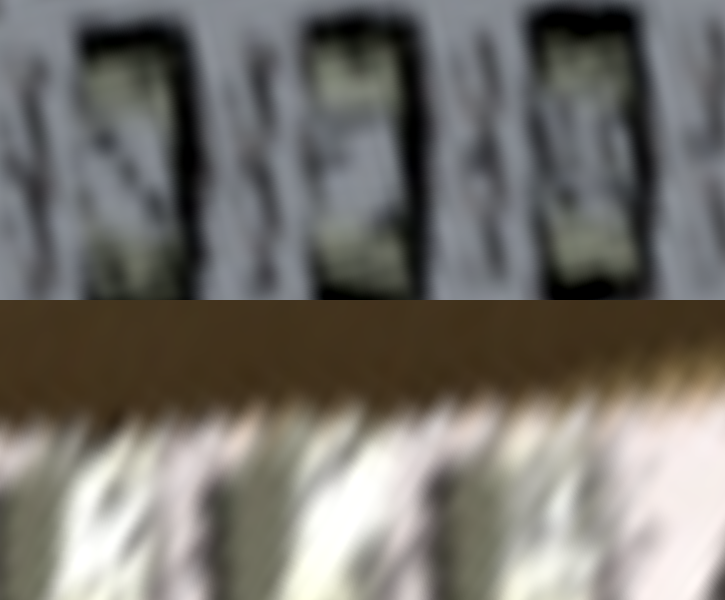

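Averaged top view: left wheel reads 3 (diagonal of three, centre near (135,170)), the middle has two diagonal dots (2), and the right has two columns, probably 6. I'll refine the safe's pose with the deck outline.

Run:
```python
from h import *
d=np.load("avg.npz"); A=d["A"]; p=viewer.camera("top")
# deck rectification to plane z=60 in world, 4px/mm
s=4; x0,x1,y0,y1=400,570,-130,165
W=[(x1,y1),(x1,y0),(x0,y0),(x0,y1)]
H=cv2.getPerspectiveTransform(np.float32([proj([*w,60],p) for w in W]),np.float32([((y1-w[1])*s,(x1-w[0])*s) for w in W]))
o=cv2.warpPerspective(A.astype(np.float32),H,((y1-y0)*s,(x1-x0)*s),flags=cv2.INTER_CUBIC)
m=((o[...,2]-o[...,0])>-4)&(o.mean(2)>105)
m=cv2.morphologyEx(m.astype(np.uint8),cv2.MORPH_CLOSE,np.ones((45,45)))
m=cv2.morphologyEx(m,cv2.MORPH_OPEN,np.ones((45,45)))
c=max(cv2.findContours(m,cv2.RETR_EXTERNAL,cv2.CHAIN_APPROX_NONE)[0],key=cv2.contourArea)
r=cv2.minAreaRect(c); print(r, "centre",x1-r[0][1]/s,y1-r[0][0]/s,"size",np.array(r[1])/s)
v=o.copy(); cv2.drawContours(v,[np.int32(cv2.boxPoints(r))],0,(255,0,0),1)
ang=np.radians(r[2] if r[1][0]>r[1][1] else r[2]-90); yaw=-ang; print("yaw",yaw)
cx,cy=x1-r[0][1]/s,y1-r[0][0]/s
R=np.array([[np.cos(yaw),-np.sin(yaw)],[np.sin(yaw),np.cos(yaw)]])
def rect(z,s=5):
    K=((32,105),(32,-40),(-32,-40),(-32,105))
    H=cv2.getPerspectiveTransform(np.float32([proj([*(R@k+[cx,cy]),z],p) for k in K]),np.float32([((105-Y)*s,(32-X)*s) for X,Y in K]))
    q=cv2.warpPerspective(A.astype(np.float32),H,(145*s,64*s),flags=cv2.INTER_CUBIC)
    q=np.clip((q-60)*1.6,0,255).astype(np.uint8).copy()
    for Y in (80,34,-12): cv2.line(q,(int((105-Y)*s),0),(int((105-Y)*s),8),(255,0,0),1)
    for Y in (103,57,11,-35): cv2.line(q,(int((105-Y)*s)-15,32*s),(int((105-Y)*s)+15,32*s),(255,0,0),1)
    return q
z=cv2.resize(v.clip(0,255).astype(np.uint8),None,fx=.4,fy=.4)
b=rect(82); q=rect(68); print(b.shape,z.shape)
cv2.line
out=np.vstack([b,q[60:260]]); 
save("rect2.png",out); save("deck.png",z)
big=np.zeros((out.shape[0],725,3),np.uint8)
```

```text
((580.5355224609375, 324.2306213378906), (940.0773315429688, 342.5928955078125), 10.944219589233398) centre 488.94234466552734 19.866119384765625 size [235.01933289  85.64822388]
yaw -0.19101266589338417
(320, 725, 3) (272, 472, 3)
```

View pics/rect2.png

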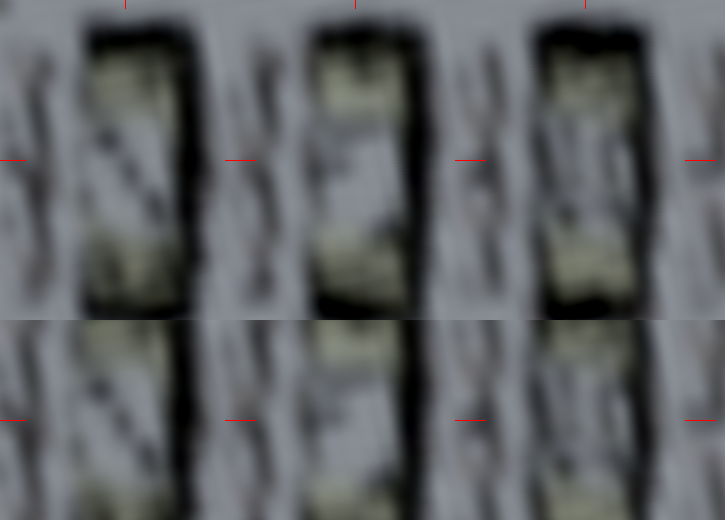

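Pose: centre (489,20), yaw -0.19. The deck measures 235 x 86 mm against 240 x 90 and agrees with the wheel points. Moving above the left wheel with the fingers shut.

>>> {"api": "arm_command", "payload": {
  "moves": [
    [255,[0,0,0],[0,0,0.1182]],
    [255,[0,0,0],[0,0,0.1182]],
    [255,[0,0,0],[0,0,0.1182]],
    [255,[0,0,0],[0,0,0.1182]],
    [255,[0.01176,-0.0454,0],[0,0,0]],
    [255,[0.01176,-0.0454,0],[0,0,0]],
    [255,[0.01176,-0.0454,0],[0,0,0]],
    [255,[0.01176,-0.0454,0],[0,0,0]],
    [255,[0.01176,-0.0454,0],[0,0,0]],
    [255,[0.01176,-0.0454,0],[0,0,0]],
    [255,[0.01176,-0.0454,0],[0,0,0]],
    [255,[0.01176,-0.0454,0],[0,0,0]],
    [255,[0.01176,-0.0454,0],[0,0,0]],
    [255,[0.01176,-0.0454,0],[0,0,0]],
    [255,[0.01176,-0.0454,0],[0,0,0]],
    [255,[0.01176,-0.0454,0],[0,0,0]],
    [255,[0.01176,-0.0454,0],[0,0,0]],
    [255,[0.01176,-0.0454,0],[0,0,0]],
    [255,[0.01176,-0.0454,0],[0,0,0]],
    [255,[0.01176,-0.0454,0],[0,0,0]]
  ]
}}

```text
clock: 4.25
tool_pos: [489.9, 103.7, 203.1]
orientation: [[0.982, -0.188, 0.001], [-0.188, -0.982, -0.0], [0.001, -0.0, -1.0]]
ft_force: [1.1, -1.1, 0.4]
gripper_width: 0.4
grasp_force: 0.0
```

>>> {"api": "arm_command", "payload": {
  "moves": [
    [255,[0,0,0.03],[0,0,0]],
    [255,[0,0,0.03],[0,0,0]],
    [255,[0,0,0.02],[0,0,0]],
    [255,[0,0,0.011],[0,0,0]],
    [255,[0,0,0],[0,0,0]],
    [255,[0,0,0],[0,0,0]]
  ]
}}

```text
clock: 4.85
tool_pos: [489.8, 101.5, 112.9]
orientation: [[0.982, -0.189, 0.001], [-0.189, -0.982, 0.0], [0.001, -0.0, -1.0]]
ft_force: [1.2, 0.1, 0.8]
gripper_width: 0.2
grasp_force: 0.0
```

Run:
```python
from h import *
print(readout.read_state()["tool_pos"],[readout.read_state()["ft_force"].round(2) for i in range(3)])
c=np.array([489,20]);ya=-.19
R=np.array([[np.cos(ya),-np.sin(ya)],[np.sin(ya),np.cos(ya)]])
s=readout.read_state(); print("local",R.T@(s["tool_pos"][:2]-c))
p=viewer.camera("top"); u,v=map(int,proj([500,60,90],p))
q=viewer.camera("scene"); U,V=map(int,proj([500,70,90],q))
a=cv2.resize(p["pixels"][v-30:v+30,u-40:u+40],(400,300),interpolation=2)
b=cv2.resize(q["pixels"][V-30:V+30,U-40:U+40],(400,300),interpolation=2)
save("c1.png",np.hstack([a,b]))
```

```text
[489.7986306  101.53778012 112.94041311] [array([1.25, 0.08, 0.75]), array([1.25, 0.08, 0.75]), array([1.25, 0.08, 0.75])]
local [-14.61487642  80.22127389]
```

View pics/c1.png

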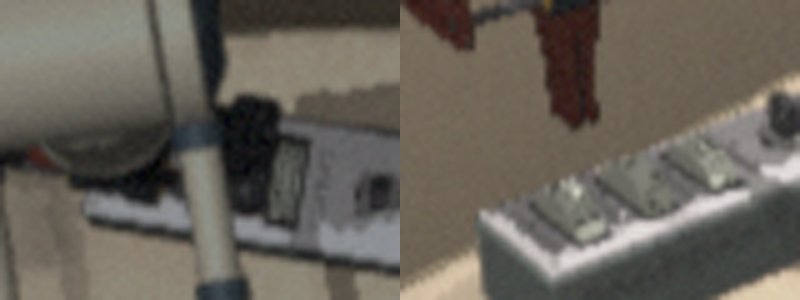

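The wheel is under the tip in plan. In the scene view the fingertip (580,128) looks higher than expected, so I'll feel down carefully.

>>> {"api": "arm_command", "payload": {
  "moves": [
    [255,[0,0,0.005],[0,0,0]],
    [255,[0,0,0],[0,0,0]]
  ]
}}

```text
clock: 5.15
tool_pos: [489.4, 101.5, 106.9]
orientation: [[0.982, -0.189, 0.0], [-0.189, -0.982, 0.0], [0.0, -0.0, -1.0]]
ft_force: [-0.5, 0.4, -1.0]
gripper_width: 0.3
grasp_force: 0.0
```

Run:
```python
from h import *
s=readout.read_state(); print(s["tool_pos"],s["ft_force"])
q=viewer.camera("scene"); p=viewer.camera("top")
T=s["tool_pos"]; print("tip",proj(T-[0,0,19],q),"tcp",proj(T,q),"wheel",proj([504,98.6,82],q))
U,V=map(int,proj(T-[0,0,19],q))
A=np.mean([viewer.camera("scene")["pixels"].astype(float) for i in range(6)],0)
a=cv2.resize(A[V-38:V+22,U-40:U+40].astype(np.uint8),(800,600),interpolation=0)
cv2.circle(a,(405,385),6,(0,255,0),1); save("c2.png",a)
```

```text
[489.44645635 101.54374159 106.86117766] [-0.45271627  0.35610166 -0.97826751]
tip (np.float64(278.17035992552195), np.float64(199.13765626620705)) tcp (np.float64(277.6886020573668), np.float64(193.37595181659017)) wheel (np.float64(275.62821253257385), np.float64(198.76491723849884))
```

View pics/c2.png

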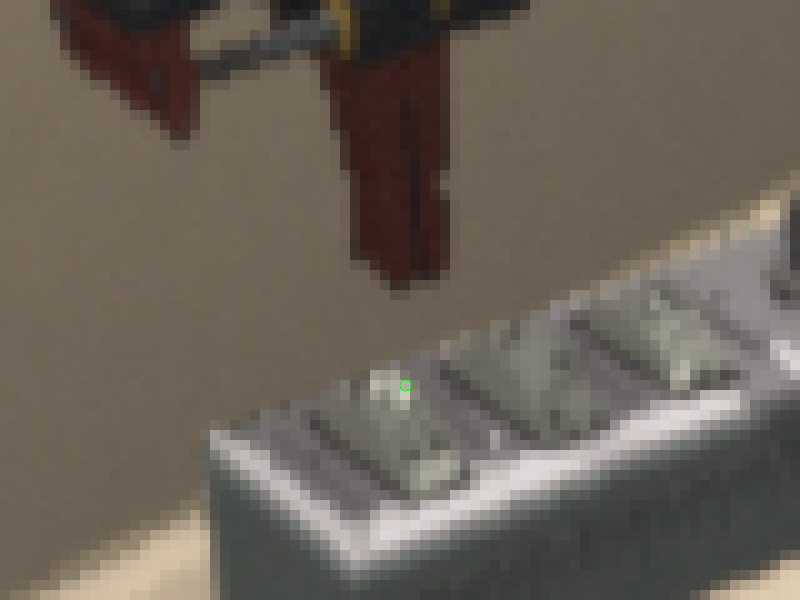

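The fingertip shows at (400,290) in the crop, well above the predicted point (405,385), so there's still clearance above the left wheel top (about (390,385)). Feeling down in small steps.

>>> {"api": "arm_command", "payload": {
  "moves": [
    [255,[0,0,0.003],[0,0,0]],
    [255,[0,0,0],[0,0,0]],
    [255,[0,0,0],[0,0,0]]
  ]
}}

```text
clock: 5.85
tool_pos: [489.3, 101.6, 103.6]
orientation: [[0.982, -0.189, -0.0], [-0.189, -0.982, -0.0], [-0.0, 0.0, -1.0]]
ft_force: [-0.5, 0.8, 0.1]
gripper_width: 0.2
grasp_force: 0.0
```

>>> {"api": "arm_command", "payload": {
  "moves": [
    [255,[0,0,0.002],[0,0,0]],
    [255,[0,0,0],[0,0,0]]
  ]
}}

```text
clock: 6.05
tool_pos: [489.3, 101.6, 101.5]
orientation: [[0.982, -0.189, -0.0], [-0.189, -0.982, -0.0], [-0.0, 0.0, -1.0]]
ft_force: [1.1, 0.4, -0.2]
gripper_width: 0.6
grasp_force: 0.0
```

>>> {"api": "arm_command", "payload": {
  "moves": [
    [255,[0,0,0.002],[0,0,0]],
    [255,[0,0,0],[0,0,0]]
  ]
}}

```text
clock: 6.25
tool_pos: [489.2, 101.6, 99.5]
orientation: [[0.982, -0.189, -0.0], [-0.189, -0.982, -0.0], [-0.0, 0.0, -1.0]]
ft_force: [-0.3, 0.7, 0.2]
gripper_width: 0.4
grasp_force: 0.0
```

>>> {"api": "arm_command", "payload": {
  "moves": [
    [255,[0,0,0.0015],[0,0,0]],
    [255,[0,0,0],[0,0,0]]
  ]
}}

```text
clock: 6.45
tool_pos: [489.3, 101.6, 98.1]
orientation: [[0.982, -0.189, -0.0], [-0.189, -0.982, -0.0], [-0.0, 0.0, -1.0]]
ft_force: [-0.7, 0.9, 1.0]
gripper_width: 0.6
grasp_force: 0.0
```

>>> {"api": "arm_command", "payload": {
  "moves": [
    [255,[0,0,0.0015],[0,0,0]],
    [255,[0,0,0],[0,0,0]]
  ]
}}

```text
clock: 6.65
tool_pos: [489.3, 101.6, 96.6]
orientation: [[0.982, -0.189, -0.0], [-0.189, -0.982, -0.0], [-0.0, 0.0, -1.0]]
ft_force: [0.2, -0.1, 0.5]
gripper_width: 0.3
grasp_force: 0.0
```

>>> {"api": "arm_command", "payload": {
  "moves": [
    [255,[0,0,0.0015],[0,0,0]],
    [255,[0,0,0],[0,0,0]]
  ]
}}

```text
clock: 6.85
tool_pos: [489.3, 101.6, 95.1]
orientation: [[0.982, -0.189, -0.0], [-0.189, -0.982, -0.0], [-0.0, 0.0, -1.0]]
ft_force: [0.1, 0.5, -0.3]
gripper_width: 0.7
grasp_force: 0.0
```

>>> {"api": "arm_command", "payload": {
  "moves": [
    [255,[0,0,0.0015],[0,0,0]],
    [255,[0,0,0],[0,0,0]]
  ]
}}

```text
clock: 7.05
tool_pos: [489.3, 101.6, 93.6]
orientation: [[0.982, -0.189, -0.0], [-0.189, -0.982, -0.0], [-0.0, 0.0, -1.0]]
ft_force: [0.5, 0.3, -0.3]
gripper_width: 0.4
grasp_force: 0.0
```

Run:
```python
from h import *
s=readout.read_state(); print(s["tool_pos"],s["ft_force"])
T=s["tool_pos"]; q=viewer.camera("scene"); 
U,V=map(int,proj(T-[0,0,19],q)); print(U,V)
A=np.mean([viewer.camera("scene")["pixels"].astype(float) for i in range(4)],0)
a=cv2.resize(A[V-38:V+22,U-40:U+40].astype(np.uint8),(800,600),interpolation=0)
save("c3.png",a)
```

```text
[489.30235947 101.60052545  93.59124001] [ 0.51679783  0.28564027 -0.33960937]
278 203
```

View pics/c3.png

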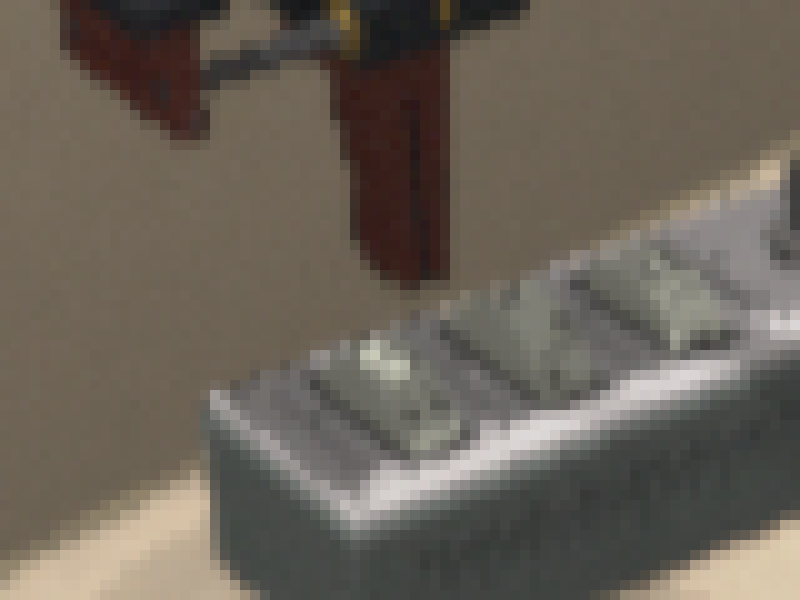

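The fingertips (about px (279,193.5)) sit 9-10 px above where the tool pose projects, with no contact yet. I'll check this against the start picture numerically.

Run:
```python
from h import *
q=viewer.camera("scene"); s=readout.read_state(); T=s["tool_pos"]
def red(im,box):
    u0,u1,v0,v1=box; r=im[v0:v1,u0:u1].astype(int); m=(r[...,0]>1.6*r[...,1])&(r[...,0]>40)
    ys,xs=np.nonzero(m); return xs.min()+u0,xs.max()+u0,ys.min()+v0,ys.max()+v0,[ (xs[ys==y].min()+u0,xs[ys==y].max()+u0,y+v0) for y in sorted(set(ys))[-4:]]
im=cv2.cvtColor(cv2.imread("pics/scene0.png"),cv2.COLOR_BGR2RGB)
print("start",red(im,(450,560,40,140)))
T0=np.array([167.34,-575.84,201.73]); yy=np.array([.279,-.960,0]);xx=np.array([.96,.279,0])
for k in (-50,50):
  for h in (-19,61): print("pred start",k,h,np.round(proj(T0+k*yy+[0,0,h],q),1))
print("now",red(q["pixels"],(230,320,150,215)))
for h in (-19,0,61): print("pred now",h,np.round(proj(T+[0,0,h],q),1))
a=np.mean([viewer.camera("scene")["pixels"].astype(float) for i in range(4)],0)
print(a[180:202,277:282].mean(1).round(0).tolist())
```

```text
start (np.int64(491), np.int64(520), np.int64(63), np.int64(117), [(np.int64(496), np.int64(501), np.int64(114)), (np.int64(496), np.int64(501), np.int64(115)), (np.int64(496), np.int64(501), np.int64(116)), (np.int64(496), np.int64(501), np.int64(117))])
pred start -50 -19 [495.3 130.7]
pred start -50 61 [499.6 106.5]
pred start 50 -19 [500.2 119.8]
pred start 50 61 [504.4  96.6]
now (np.int64(243), np.int64(307), np.int64(150), np.int64(192), [(np.int64(275), np.int64(281), np.int64(189)), (np.int64(275), np.int64(281), np.int64(190)), (np.int64(277), np.int64(279), np.int64(191)), (np.int64(277), np.int64(279), np.int64(192))])
pred now -19 [278.5 203. ]
pred now 0 [278.  197.3]
pred now 61 [276.4 178.4]
[[52.0, 30.0, 27.0], [52.0, 30.0, 27.0], [53.0, 32.0, 28.0], [53.0, 31.0, 28.0], [52.0, 31.0, 26.0], [51.0, 30.0, 27.0], [51.0, 31.0, 27.0], [50.0, 30.0, 26.0], [52.0, 30.0, 28.0], [52.0, 30.0, 26.0], [52.0, 31.0, 27.0], [52.0, 31.0, 27.0], [54.0, 37.0, 31.0], [77.0, 64.0, 55.0], [99.0, 89.0, 76.0], [107.0, 97.0, 84.0], [107.0, 99.0, 90.0], [108.0, 103.0, 100.0], [110.0, 107.0, 105.0], [112.0, 110.0, 106.0], [119.0, 118.0, 112.0], [141.0, 140.0, 130.0]]
```

>>> {"api": "arm_command", "payload": {
  "moves": [
    [255,[0,0,0.0015],[0,0,0]],
    [255,[0,0,0],[0,0,0]]
  ]
}}

```text
clock: 7.75
tool_pos: [489.3, 101.6, 92.1]
orientation: [[0.982, -0.189, -0.0], [-0.189, -0.982, -0.0], [-0.0, 0.0, -1.0]]
ft_force: [-0.1, 0.5, -0.3]
gripper_width: 0.7
grasp_force: 0.0
```

>>> {"api": "arm_command", "payload": {
  "moves": [
    [255,[0,0,0.0015],[0,0,0]],
    [255,[0,0,0],[0,0,0]]
  ]
}}

```text
clock: 7.95
tool_pos: [489.3, 101.6, 90.5]
orientation: [[0.982, -0.189, -0.0], [-0.189, -0.982, -0.0], [-0.0, 0.0, -1.0]]
ft_force: [-0.2, 0.0, 0.6]
gripper_width: 0.6
grasp_force: 0.0
```

>>> {"api": "arm_command", "payload": {
  "moves": [
    [255,[0,0,0.0015],[0,0,0]],
    [255,[0,0,0],[0,0,0]]
  ]
}}

```text
clock: 8.15
tool_pos: [489.3, 101.6, 89.1]
orientation: [[0.982, -0.189, -0.0], [-0.189, -0.982, -0.0], [-0.0, 0.0, -1.0]]
ft_force: [-0.3, -0.0, -0.2]
gripper_width: 0.4
grasp_force: 0.0
```

>>> {"api": "arm_command", "payload": {
  "moves": [
    [255,[0,0,0.0015],[0,0,0]],
    [255,[0,0,0],[0,0,0]]
  ]
}}

```text
clock: 8.35
tool_pos: [489.3, 101.6, 87.6]
orientation: [[0.982, -0.189, -0.0], [-0.189, -0.982, -0.0], [-0.0, 0.0, -1.0]]
ft_force: [0.0, 0.3, 0.2]
gripper_width: 0.6
grasp_force: 0.0
```

Run:
```python
from h import *
p=viewer.camera("top"); s=readout.read_state(); T=s["tool_pos"]; print(T)
A=np.mean([viewer.camera("top")["pixels"].astype(float) for i in range(4)],0)
X=s["orientation"][:,0];Y=s["orientation"][:,1]
for h in (70,140):
  print(h,[np.round(proj(T+a*X+b*Y+[0,0,h],p),1).tolist() for a,b in ((37,89),(-37,89),(-37,-89),(37,-89))])
u,v=map(int,proj(T+[0,0,60],p)); print(u,v)
a=A[v-45:v+45,u-60:u+60]
a=cv2.resize(np.clip(a*1.3,0,255).astype(np.uint8),(800,600),interpolation=0); save("c4.png",a)
```

```text
[489.30370943 101.60032175  87.66606254]
70 [[318.3, 164.1], [314.4, 187.7], [257.1, 178.4], [261.4, 154.9]]
140 [[317.9, 160.0], [313.7, 184.9], [253.1, 175.0], [257.7, 150.2]]
288 171
```

View pics/c4.png

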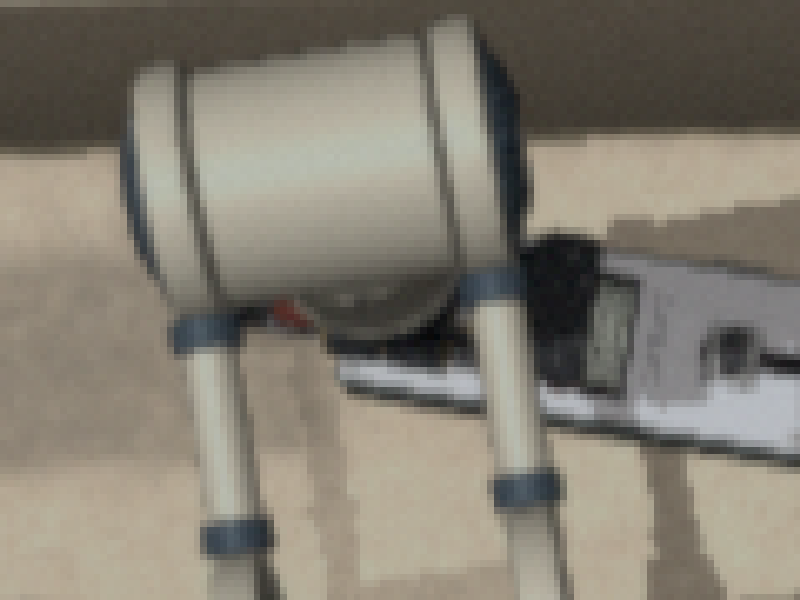

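The gripper body's end in the top view (crop (600,240)–(580,385)) is where the pose puts it, so x and y are right and only the height differs. Continuing to feel down.

>>> {"api": "arm_command", "payload": {
  "moves": [
    [255,[0,0,0.003],[0,0,0]],
    [255,[0,0,0],[0,0,0]]
  ]
}}

```text
clock: 8.8
tool_pos: [489.2, 101.6, 84.3]
orientation: [[0.982, -0.189, -0.001], [-0.189, -0.982, -0.0], [-0.001, 0.0, -1.0]]
ft_force: [-0.4, 0.7, 1.2]
gripper_width: 0.6
grasp_force: 0.0
```

>>> {"api": "arm_command", "payload": {
  "moves": [
    [255,[0,0,0.0015],[0,0,0]],
    [255,[0,0,0],[0,0,0]]
  ]
}}

```text
clock: 9.0
tool_pos: [489.3, 101.6, 83.0]
orientation: [[0.982, -0.189, -0.0], [-0.189, -0.982, -0.0], [-0.0, 0.0, -1.0]]
ft_force: [0.8, -0.0, 0.5]
gripper_width: 0.3
grasp_force: 0.0
```

```bash
cat > tip.py <<'E'
from h import *
s=readout.read_state(); T=s["tool_pos"]; q=viewer.camera("scene")
a=np.mean([viewer.camera("scene")["pixels"].astype(float) for i in range(4)],0)
u,v=proj(T-[0,0,19],q); print(T.round(1),s["ft_force"].round(1),"pred tip",round(u,1),round(v,1))
u=int(round(u)); print([(r,a[r,u-2:u+3].mean(0).round(0).astype(int).tolist()) for r in range(188,208)])
E
python3 tip.py
```

```text
[489.3 101.6  83. ] [ 0.8 -0.   0.5] pred tip 278.8 206.3
[(188, [52, 30, 26]), (189, [52, 31, 27]), (190, [53, 32, 28]), (191, [53, 32, 28]), (192, [52, 30, 27]), (193, [53, 31, 27]), (194, [52, 32, 27]), (195, [57, 38, 34]), (196, [81, 69, 67]), (197, [101, 95, 93]), (198, [107, 104, 102]), (199, [109, 107, 103]), (200, [109, 108, 102]), (201, [126, 125, 117]), (202, [138, 138, 128]), (203, [127, 127, 117]), (204, [115, 115, 107]), (205, [109, 109, 101]), (206, [104, 104, 97]), (207, [112, 112, 104])]
```

>>> {"api": "arm_command", "payload": {
  "moves": [
    [255,[0,0,0.004],[0,0,0]],
    [255,[0,0,0],[0,0,0]]
  ]
}}

```text
clock: 9.45
tool_pos: [489.1, 101.6, 78.6]
orientation: [[0.982, -0.189, -0.001], [-0.189, -0.982, -0.0], [-0.001, 0.0, -1.0]]
ft_force: [0.1, 0.5, -0.5]
gripper_width: 0.2
grasp_force: 0.0
```

>>> {"api": "arm_command", "payload": {
  "moves": [
    [255,[0,0,0.0015],[0,0,0]],
    [255,[0,0,0],[0,0,0]]
  ]
}}

```text
clock: 9.65
tool_pos: [489.3, 101.6, 77.5]
orientation: [[0.982, -0.189, -0.0], [-0.189, -0.982, -0.0], [-0.0, 0.0, -1.0]]
ft_force: [0.7, -0.0, -0.2]
gripper_width: 0.3
grasp_force: 0.0
```

>>> {"api": "arm_command", "payload": {
  "moves": [
    [255,[0,0,0.0015],[0,0,0]],
    [255,[0,0,0],[0,0,0]]
  ]
}}

```text
clock: 9.85
tool_pos: [489.3, 101.6, 76.1]
orientation: [[0.982, -0.189, -0.0], [-0.189, -0.982, -0.0], [-0.0, 0.0, -1.0]]
ft_force: [0.0, 0.5, -0.1]
gripper_width: 0.5
grasp_force: 0.0
```

>>> {"api": "arm_command", "payload": {
  "moves": [
    [255,[0,0,0.0015],[0,0,0]],
    [255,[0,0,0],[0,0,0]]
  ]
}}

```text
clock: 10.05
tool_pos: [489.3, 101.6, 74.6]
orientation: [[0.982, -0.189, -0.0], [-0.189, -0.982, -0.0], [-0.0, 0.0, -1.0]]
ft_force: [0.7, 0.0, -0.3]
gripper_width: 0.3
grasp_force: 0.0
```

>>> {"api": "arm_command", "payload": {
  "moves": [
    [255,[0,0,0.0015],[0,0,0]],
    [255,[0,0,0],[0,0,0]]
  ]
}}

```text
clock: 10.25
tool_pos: [489.3, 101.6, 73.1]
orientation: [[0.982, -0.189, -0.0], [-0.189, -0.982, -0.0], [-0.0, 0.0, -1.0]]
ft_force: [-0.7, 0.1, 0.2]
gripper_width: 0.4
grasp_force: 0.0
```

```bash
python3 tip.py
```

```text
[489.3 101.6  73.1] [-0.7  0.1  0.2] pred tip 279.0 209.2
[(188, [51, 30, 27]), (189, [52, 31, 28]), (190, [52, 31, 27]), (191, [52, 31, 27]), (192, [52, 31, 26]), (193, [51, 31, 26]), (194, [52, 31, 28]), (195, [52, 31, 27]), (196, [51, 29, 26]), (197, [52, 32, 29]), (198, [56, 38, 35]), (199, [72, 61, 57]), (200, [95, 91, 86]), (201, [113, 112, 104]), (202, [123, 122, 113]), (203, [119, 119, 110]), (204, [114, 114, 106]), (205, [109, 109, 100]), (206, [104, 104, 96]), (207, [112, 112, 103])]
```

>>> {"api": "arm_command", "payload": {
  "moves": [
    [255,[0,0,0.0015],[0,0,0]],
    [255,[0,0,0],[0,0,0]]
  ]
}}

```text
clock: 10.7
tool_pos: [489.3, 101.6, 71.6]
orientation: [[0.982, -0.189, -0.0], [-0.189, -0.982, -0.0], [-0.0, 0.0, -1.0]]
ft_force: [0.2, 0.5, -0.2]
gripper_width: 0.5
grasp_force: 0.0
```

>>> {"api": "arm_command", "payload": {
  "moves": [
    [255,[0,0,0.0015],[0,0,0]],
    [255,[0,0,0],[0,0,0]]
  ]
}}

```text
clock: 10.9
tool_pos: [489.3, 101.6, 70.0]
orientation: [[0.982, -0.189, -0.0], [-0.189, -0.982, -0.0], [-0.0, 0.0, -1.0]]
ft_force: [0.8, 0.5, -1.0]
gripper_width: 0.4
grasp_force: 0.0
```

>>> {"api": "arm_command", "payload": {
  "moves": [
    [255,[0,0,0.0015],[0,0,0]],
    [255,[0,0,0],[0,0,0]]
  ]
}}

```text
clock: 11.1
tool_pos: [489.3, 101.6, 68.6]
orientation: [[0.982, -0.189, -0.0], [-0.189, -0.982, -0.0], [-0.0, 0.0, -1.0]]
ft_force: [0.1, -0.2, -0.3]
gripper_width: 0.1
grasp_force: 0.0
```

>>> {"api": "arm_command", "payload": {
  "moves": [
    [255,[0,0,0.0015],[0,0,0]],
    [255,[0,0,0],[0,0,0]]
  ]
}}

```text
clock: 11.3
tool_pos: [489.2, 101.6, 67.1]
orientation: [[0.982, -0.189, -0.0], [-0.189, -0.982, -0.0], [-0.0, 0.0, -1.0]]
ft_force: [0.4, -0.0, 0.4]
gripper_width: 0.8
grasp_force: 0.0
```

>>> {"api": "arm_command", "payload": {
  "moves": [
    [255,[0,0,0.0015],[0,0,0]],
    [255,[0,0,0],[0,0,0]]
  ]
}}

```text
clock: 11.5
tool_pos: [489.3, 101.6, 65.6]
orientation: [[0.982, -0.189, -0.0], [-0.189, -0.982, -0.0], [-0.0, 0.0, -1.0]]
ft_force: [-0.1, -0.1, -0.5]
gripper_width: 0.2
grasp_force: 0.0
```

Run:
```python
from h import *
exec(open("tip.py").read())
U,V=278,200
b=cv2.resize(a[V-30:V+20,U-33:U+33].clip(0,255).astype(np.uint8),(792,600),interpolation=2); save("c5.png",b)
```

```text
[489.3 101.6  65.6] [-0.1 -0.1 -0.5] pred tip 279.2 211.4
[(188, [51, 30, 27]), (189, [53, 31, 28]), (190, [51, 30, 25]), (191, [52, 31, 27]), (192, [52, 32, 27]), (193, [52, 31, 27]), (194, [51, 30, 28]), (195, [52, 30, 26]), (196, [51, 30, 26]), (197, [52, 32, 29]), (198, [51, 30, 27]), (199, [50, 28, 25]), (200, [53, 35, 32]), (201, [69, 58, 53]), (202, [102, 98, 90]), (203, [115, 114, 105]), (204, [115, 115, 106]), (205, [110, 109, 101]), (206, [105, 105, 96]), (207, [111, 112, 103])]
```

View pics/c5.png

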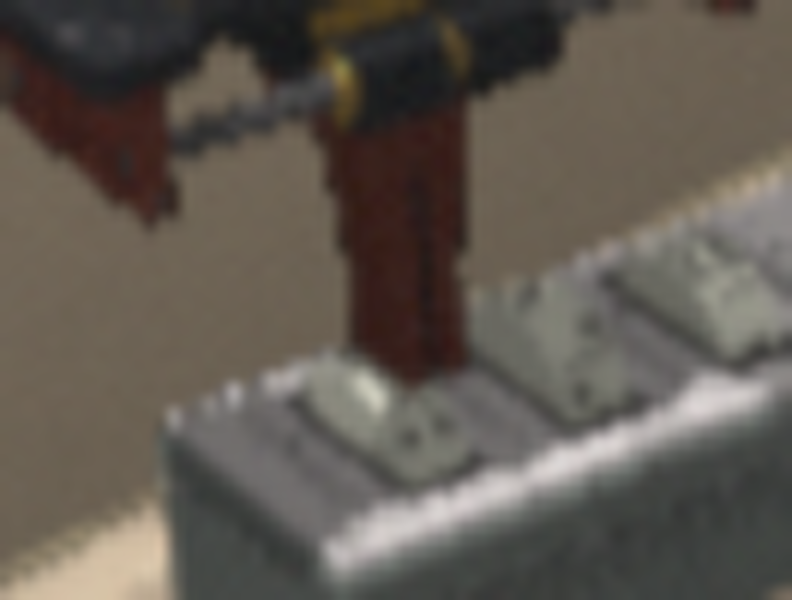

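The finger is visually just above or at the left wheel's robot-side slope, tip at about (410,385) in the crop. I'll compare the visible deck corners ((168,420) and (325,560) in the crop) with my pose.

Run:
```python
from h import *
from scipy.optimize import least_squares
q=viewer.camera("scene"); p=viewer.camera("top")
ya=-.19;c=np.array([489,20]);R=np.array([[np.cos(ya),-np.sin(ya)],[np.sin(ya),np.cos(ya)]])
obs={(45,120):(168/12+245,420/12+170),(-45,120):(325/12+245,560/12+170)}
for k,o in obs.items(): 
    w=R@k+c; print(k,w.round(1),"pred",np.round(proj([*w,60],q),1),"obs",np.round(o,1), "back",back(*o,60,q).round(1))
# full-frame edges from start scene crop (5x)
d=viewer.masks_of("key_safe",q); m=d[0]["mask"]; ys,xs=np.nonzero(m); print(d[0]["confidence"],xs.min(),xs.max(),ys.min(),ys.max())
pr=np.array([proj([*(R@[x,y]+c),z],q) for x in(-45,45) for y in(-120,120) for z in(0,60)]); print(pr.min(0),pr.max(0))
d=viewer.masks_of("key_safe",p); m=d[0]["mask"]; ys,xs=np.nonzero(m); print(xs.min(),xs.max(),ys.min(),ys.max())
pr=np.array([proj([*(R@[x,y]+c),z],p) for x in(-45,45) for y in(-120,120) for z in(0,60)]); print(pr.min(0),pr.max(0))
```

```text
(45, 120) [555.9 129.3] pred [256.4 203.4] obs [259. 205.] back [543.1 130.2  60. ]
(-45, 120) [467.5 146.3] pred [272.4 216.7] obs [272.1 216.7] back [468.3 146.6  60. ]
0.6 258 339 180 232
[256.35205184 178.53134215] [340.24213501 234.33603547]
279 353 164 197
[277.03295976 156.22292075] [353.09647369 196.18923115]
```

>>> {"api": "arm_command", "payload": {
  "moves": [
    [255,[0,0,0.0015],[0,0,0]],
    [255,[0,0,0],[0,0,0]]
  ]
}}

```text
clock: 12.15
tool_pos: [489.2, 101.6, 64.0]
orientation: [[0.982, -0.189, -0.0], [-0.189, -0.982, -0.0], [-0.0, 0.0, -1.0]]
ft_force: [-0.1, -0.2, -0.6]
gripper_width: 0.6
grasp_force: 0.0
```

>>> {"api": "arm_command", "payload": {
  "moves": [
    [255,[0,0,0.0015],[0,0,0]],
    [255,[0,0,0],[0,0,0]]
  ]
}}

```text
clock: 12.35
tool_pos: [489.3, 101.6, 62.5]
orientation: [[0.982, -0.189, -0.0], [-0.189, -0.982, -0.0], [-0.0, 0.0, -1.0]]
ft_force: [-0.3, 0.5, -0.3]
gripper_width: 0.5
grasp_force: 0.0
```

>>> {"api": "arm_command", "payload": {
  "moves": [
    [255,[0,0,0.0015],[0,0,0]],
    [255,[0,0,0],[0,0,0]]
  ]
}}

```text
clock: 12.55
tool_pos: [489.3, 101.6, 61.1]
orientation: [[0.982, -0.189, -0.0], [-0.189, -0.982, -0.0], [-0.0, 0.0, -1.0]]
ft_force: [0.1, 0.0, 0.1]
gripper_width: 0.4
grasp_force: 0.0
```

>>> {"api": "arm_command", "payload": {
  "moves": [
    [255,[0,0,0.0015],[0,0,0]],
    [255,[0,0,0],[0,0,0]]
  ]
}}

```text
clock: 12.75
tool_pos: [489.5, 101.6, 59.8]
orientation: [[0.982, -0.189, 0.0], [-0.189, -0.982, 0.0], [0.0, -0.0, -1.0]]
ft_force: [-0.4, 0.2, 0.6]
gripper_width: 0.4
grasp_force: 0.4
```

>>> {"api": "arm_command", "payload": {
  "moves": [
    [255,[0,0,0.001],[0,0,0]],
    [255,[0,0,0],[0,0,0]],
    [255,[0,0,0],[0,0,0]]
  ]
}}

```text
clock: 13.05
tool_pos: [489.6, 101.6, 59.2]
orientation: [[0.982, -0.189, 0.001], [-0.189, -0.982, 0.0], [0.001, -0.0, -1.0]]
ft_force: [1.0, 0.6, 2.0]
gripper_width: 0.3
grasp_force: 1.2
```

```bash
python3 tip.py; python3 -c "
from h import *
s=readout.read_state();print(s['torque'],s['tau'].round(2))"
```

```text
[489.6 101.6  59.2] [1.  0.6 2. ] pred tip 279.3 213.2
[(188, [51, 31, 27]), (189, [53, 32, 29]), (190, [51, 30, 26]), (191, [52, 30, 26]), (192, [52, 31, 27]), (193, [53, 31, 27]), (194, [53, 32, 28]), (195, [52, 31, 28]), (196, [52, 31, 28]), (197, [51, 31, 26]), (198, [50, 30, 27]), (199, [51, 31, 28]), (200, [51, 29, 26]), (201, [51, 31, 28]), (202, [55, 35, 33]), (203, [75, 64, 58]), (204, [100, 95, 88]), (205, [110, 108, 100]), (206, [107, 107, 98]), (207, [113, 113, 104])]
[0.09435176 0.01181419 0.01856275] [ -0.   -31.87 -38.77   0.    -0.11  -0.  ]
```

>>> {"api": "arm_command", "payload": {
  "moves": [
    [255,[0,0,0.001],[0,0,0]],
    [255,[0,0,0.001],[0,0,0]],
    [255,[0,0,0],[0,0,0]],
    [255,[0,0,0],[0,0,0]]
  ]
}}

```text
clock: 13.7
tool_pos: [489.7, 101.7, 57.7]
orientation: [[0.982, -0.189, 0.001], [-0.189, -0.982, 0.0], [0.001, -0.0, -1.0]]
ft_force: [-1.3, -0.7, 7.2]
gripper_width: 0.2
grasp_force: 3.5
```

>>> {"api": "arm_command", "payload": {
  "moves": [
    [255,[0,0,0.0006],[0,0,0]],
    [255,[0.002,0,0],[0,0,0]],
    [255,[0.004,0,0],[0,0,0]],
    [255,[0.004,0,0],[0,0,0]],
    [255,[0,0,0],[0,0,0]]
  ]
}}

```text
clock: 14.2
tool_pos: [499.7, 99.7, 57.7]
orientation: [[0.982, -0.189, 0.001], [-0.189, -0.982, 0.0], [0.001, -0.0, -1.0]]
ft_force: [-3.3, -0.0, 9.8]
gripper_width: 0.3
grasp_force: 4.8
```

>>> {"api": "arm_command", "payload": {
  "moves": [
    [255,[0.004,0,0],[0,0,0]],
    [255,[0.004,0,0],[0,0,0]],
    [255,[0.004,0,0],[0,0,0]],
    [255,[0,0,0],[0,0,0]]
  ]
}}

```text
clock: 14.6
tool_pos: [511.5, 97.5, 57.7]
orientation: [[0.982, -0.189, 0.001], [-0.189, -0.982, 0.0], [0.001, -0.0, -1.0]]
ft_force: [-2.2, -0.2, 9.8]
gripper_width: 0.1
grasp_force: 4.8
```

>>> {"api": "arm_command", "payload": {
  "moves": [
    [255,[0.004,0,0.0001],[0,0,0]],
    [255,[0.004,0,0.0002],[0,0,0]],
    [255,[0.002,0,0],[0,0,0]],
    [255,[0,0,0],[0,0,0]]
  ]
}}

```text
clock: 15.0
tool_pos: [521.2, 95.6, 56.7]
orientation: [[0.982, -0.189, 0.001], [-0.189, -0.982, 0.0], [0.001, -0.0, -1.0]]
ft_force: [-0.2, 0.1, 6.7]
gripper_width: 0.2
grasp_force: 3.0
```

>>> {"api": "arm_command", "payload": {
  "moves": [
    [255,[0,0,-0.008],[0,0,0]],
    [255,[0,0,-0.008],[0,0,0]],
    [255,[-0.0101,0.023,0],[0,0,0]],
    [255,[-0.0101,0.023,0],[0,0,0]],
    [255,[0,0,0.002],[0,0,0]],
    [255,[0,0,0],[0,0,0]]
  ]
}}

```text
clock: 15.6
tool_pos: [492.3, 54.2, 69.9]
orientation: [[0.982, -0.19, 0.0], [-0.19, -0.982, 0.0], [0.0, -0.0, -1.0]]
ft_force: [1.0, -0.0, 0.5]
gripper_width: 0.5
grasp_force: 0.0
```

Run:
```python
from h import *
s=readout.read_state(); T=s["tool_pos"]; print(T)
ya=-.19;c=np.array([489,20]);R=np.array([[np.cos(ya),-np.sin(ya)],[np.sin(ya),np.cos(ya)]])
print("local",R.T@(T[:2]-c))
q=viewer.camera("scene")
a=np.mean([viewer.camera("scene")["pixels"].astype(float) for i in range(4)],0)
b=cv2.resize(a[175:225,245:311].clip(0,255).astype(np.uint8),(792,600),interpolation=2); save("c6.png",b)
```

```text
[492.26455019  54.22926362  69.88031944]
local [-3.25869879 34.22982118]
```

>>> {"api": "arm_command", "payload": {
  "moves": [
    [255,[0,0,0.0015],[0,0,0]],
    [255,[0,0,0],[0,0,0]]
  ]
}}

```text
clock: 16.05
tool_pos: [492.3, 54.5, 68.1]
orientation: [[0.982, -0.188, -0.001], [-0.188, -0.982, 0.0], [-0.001, 0.0, -1.0]]
ft_force: [-0.5, 0.0, -0.6]
gripper_width: 0.4
grasp_force: 0.0
```

>>> {"api": "arm_command", "payload": {
  "moves": [
    [255,[0,0,0.0015],[0,0,0]],
    [255,[0,0,0],[0,0,0]]
  ]
}}

```text
clock: 16.25
tool_pos: [492.2, 54.3, 66.6]
orientation: [[0.982, -0.189, -0.0], [-0.189, -0.982, 0.0], [-0.0, 0.0, -1.0]]
ft_force: [-0.0, -0.2, 0.3]
gripper_width: 0.6
grasp_force: 0.0
```

>>> {"api": "arm_command", "payload": {
  "moves": [
    [255,[0,0,0.0015],[0,0,0]],
    [255,[0,0,0],[0,0,0]]
  ]
}}

```text
clock: 16.45
tool_pos: [492.2, 54.2, 65.2]
orientation: [[0.982, -0.189, -0.0], [-0.189, -0.982, 0.0], [-0.0, 0.0, -1.0]]
ft_force: [-0.2, -0.1, 0.5]
gripper_width: 0.5
grasp_force: 0.0
```

>>> {"api": "arm_command", "payload": {
  "moves": [
    [255,[0,0,0.0015],[0,0,0]],
    [255,[0,0,0],[0,0,0]]
  ]
}}

```text
clock: 16.65
tool_pos: [492.2, 54.2, 63.7]
orientation: [[0.982, -0.189, -0.0], [-0.189, -0.982, -0.0], [-0.0, 0.0, -1.0]]
ft_force: [-1.1, 1.3, -0.7]
gripper_width: 0.2
grasp_force: 0.0
```

>>> {"api": "arm_command", "payload": {
  "moves": [
    [255,[0,0,0.0015],[0,0,0]],
    [255,[0,0,0],[0,0,0]]
  ]
}}

```text
clock: 16.85
tool_pos: [492.4, 54.2, 62.4]
orientation: [[0.982, -0.189, 0.0], [-0.189, -0.982, 0.0], [0.0, -0.0, -1.0]]
ft_force: [-0.7, -0.7, 2.0]
gripper_width: 0.5
grasp_force: 0.2
```

>>> {"api": "arm_command", "payload": {
  "moves": [
    [255,[0,0,0.0015],[0,0,0]],
    [255,[0,0,0],[0,0,0]]
  ]
}}

```text
clock: 17.05
tool_pos: [492.5, 54.2, 61.4]
orientation: [[0.982, -0.189, 0.001], [-0.189, -0.982, 0.0], [0.001, -0.0, -1.0]]
ft_force: [-0.8, 0.4, 3.8]
gripper_width: 0.4
grasp_force: 1.7
```

>>> {"api": "arm_command", "payload": {
  "moves": [
    [255,[0,0,0.001],[0,0,0]],
    [255,[0,0,0.001],[0,0,0]],
    [255,[0,0,0],[0,0,0]],
    [255,[0,0,0],[0,0,0]]
  ]
}}

```text
clock: 17.45
tool_pos: [492.6, 54.2, 60.2]
orientation: [[0.982, -0.189, 0.001], [-0.189, -0.982, 0.0], [0.001, -0.0, -1.0]]
ft_force: [-2.6, -0.4, 7.4]
gripper_width: 0.6
grasp_force: 3.8
```

>>> {"api": "arm_command", "payload": {
  "moves": [
    [255,[0,0,0.0005],[0,0,0]],
    [255,[0.002,0,0],[0,0,0]],
    [255,[0.003,0,0],[0,0,0]],
    [255,[0.001,0,0],[0,0,0]],
    [255,[0,0,0],[0,0,0]]
  ]
}}

```text
clock: 17.95
tool_pos: [498.5, 53.1, 59.9]
orientation: [[0.982, -0.189, 0.001], [-0.189, -0.982, 0.0], [0.001, -0.0, -1.0]]
ft_force: [-3.0, 0.0, 9.0]
gripper_width: 0.2
grasp_force: 4.5
```

>>> {"api": "arm_command", "payload": {
  "moves": [
    [255,[0,0,-0.006],[0,0,0]],
    [255,[0,0,-0.007],[0,0,0]],
    [255,[0.006,0.023,0],[0,0,0]],
    [255,[0.006,0.023,0],[0,0,0]],
    [255,[0,0,0.003],[0,0,0]],
    [255,[0,0,0],[0,0,0]]
  ]
}}

```text
clock: 18.55
tool_pos: [500.9, 5.7, 67.8]
orientation: [[0.982, -0.19, -0.001], [-0.19, -0.982, 0.001], [-0.001, -0.0, -1.0]]
ft_force: [-0.2, -0.6, -0.4]
gripper_width: 0.3
grasp_force: 0.0
```

>>> {"api": "arm_command", "payload": {
  "moves": [
    [255,[0,0,0.0015],[0,0,0]],
    [255,[0,0,0],[0,0,0]]
  ]
}}

```text
clock: 18.75
tool_pos: [501.1, 6.4, 66.6]
orientation: [[0.982, -0.188, -0.001], [-0.188, -0.982, 0.0], [-0.001, -0.0, -1.0]]
ft_force: [0.3, -0.7, -0.3]
gripper_width: 0.6
grasp_force: 0.0
```

>>> {"api": "arm_command", "payload": {
  "moves": [
    [255,[0,0,0.0015],[0,0,0]],
    [255,[0,0,0],[0,0,0]]
  ]
}}

```text
clock: 18.95
tool_pos: [501.1, 6.1, 65.2]
orientation: [[0.982, -0.188, -0.0], [-0.188, -0.982, 0.0], [-0.0, -0.0, -1.0]]
ft_force: [-0.7, -0.0, 0.0]
gripper_width: 0.7
grasp_force: 0.0
```

>>> {"api": "arm_command", "payload": {
  "moves": [
    [255,[0,0,0.0015],[0,0,0]],
    [255,[0,0,0],[0,0,0]]
  ]
}}

```text
clock: 19.15
tool_pos: [501.2, 5.8, 63.7]
orientation: [[0.982, -0.189, -0.0], [-0.189, -0.982, 0.0], [-0.0, 0.0, -1.0]]
ft_force: [0.6, -0.4, -0.7]
gripper_width: 0.4
grasp_force: 0.0
```

>>> {"api": "arm_command", "payload": {
  "moves": [
    [255,[0,0,0.0015],[0,0,0]],
    [255,[0,0,0],[0,0,0]]
  ]
}}

```text
clock: 19.35
tool_pos: [501.2, 5.6, 62.2]
orientation: [[0.982, -0.189, -0.0], [-0.189, -0.982, 0.0], [-0.0, 0.0, -1.0]]
ft_force: [-0.3, -0.9, -0.2]
gripper_width: 0.3
grasp_force: 0.0
```

>>> {"api": "arm_command", "payload": {
  "moves": [
    [255,[0,0,0.0015],[0,0,0]],
    [255,[0,0,0],[0,0,0]]
  ]
}}

```text
clock: 19.55
tool_pos: [501.2, 5.6, 60.7]
orientation: [[0.982, -0.189, -0.0], [-0.189, -0.982, 0.0], [-0.0, 0.0, -1.0]]
ft_force: [-0.9, 0.6, -0.6]
gripper_width: 0.3
grasp_force: 0.0
```

>>> {"api": "arm_command", "payload": {
  "moves": [
    [255,[0,0,0.0015],[0,0,0]],
    [255,[0,0,0],[0,0,0]]
  ]
}}

```text
clock: 19.75
tool_pos: [501.2, 5.6, 59.2]
orientation: [[0.982, -0.189, -0.0], [-0.189, -0.982, 0.0], [-0.0, 0.0, -1.0]]
ft_force: [0.0, -0.3, 0.5]
gripper_width: 0.3
grasp_force: 0.0
```

>>> {"api": "arm_command", "payload": {
  "moves": [
    [255,[0,0,0.0015],[0,0,0]],
    [255,[0,0,0],[0,0,0]]
  ]
}}

```text
clock: 19.95
tool_pos: [501.3, 5.6, 57.8]
orientation: [[0.982, -0.189, -0.0], [-0.189, -0.982, 0.0], [-0.0, 0.0, -1.0]]
ft_force: [0.3, -0.0, 0.5]
gripper_width: 0.3
grasp_force: 0.1
```

>>> {"api": "arm_command", "payload": {
  "moves": [
    [255,[0,0,0.0015],[0,0,0]],
    [255,[0,0,0],[0,0,0]]
  ]
}}

```text
clock: 20.15
tool_pos: [501.4, 5.6, 56.8]
orientation: [[0.982, -0.189, 0.001], [-0.189, -0.982, -0.0], [0.001, -0.0, -1.0]]
ft_force: [0.2, -0.1, 2.7]
gripper_width: 0.1
grasp_force: 1.3
```

>>> {"api": "arm_command", "payload": {
  "moves": [
    [255,[0,0,0.0013],[0,0,0]],
    [255,[0,0,0.0013],[0,0,0]],
    [255,[0,0,0],[0,0,0]]
  ]
}}

```text
clock: 20.45
tool_pos: [501.8, 5.6, 55.0]
orientation: [[0.982, -0.189, 0.002], [-0.189, -0.982, -0.0], [0.002, -0.0, -1.0]]
ft_force: [-1.6, 0.6, 7.0]
gripper_width: 0.1
grasp_force: 3.5
```

>>> {"api": "arm_command", "payload": {
  "moves": [
    [255,[-0.002,0,0],[0,0,0]],
    [255,[-0.004,0,0],[0,0,0]],
    [255,[-0.004,0,0],[0,0,0]],
    [255,[0,0,0],[0,0,0]]
  ]
}}

```text
clock: 20.85
tool_pos: [493.5, 7.2, 56.2]
orientation: [[0.982, -0.189, 0.006], [-0.189, -0.982, -0.001], [0.006, -0.0, -1.0]]
ft_force: [3.0, -1.9, 8.3]
gripper_width: 0.4
grasp_force: 3.9
```

>>> {"api": "arm_command", "payload": {
  "moves": [
    [255,[-0.004,0,0],[0,0,0]],
    [255,[-0.004,0,0],[0,0,0]],
    [255,[0,0,0],[0,0,0]]
  ]
}}

```text
clock: 21.15
tool_pos: [485.6, 8.7, 56.2]
orientation: [[0.982, -0.189, 0.006], [-0.189, -0.982, -0.001], [0.006, -0.0, -1.0]]
ft_force: [2.3, -1.8, 8.0]
gripper_width: 0.3
grasp_force: 3.9
```

>>> {"api": "arm_command", "payload": {
  "moves": [
    [255,[-0.004,0,0],[0,0,0]],
    [255,[-0.004,0,0.0001],[0,0,0]],
    [255,[-0.004,0,0.0002],[0,0,0]],
    [255,[-0.001,0,0],[0,0,0]],
    [255,[0,0,0],[0,0,0]]
  ]
}}

```text
clock: 21.65
tool_pos: [472.7, 11.2, 55.7]
orientation: [[0.982, -0.189, 0.006], [-0.189, -0.982, -0.001], [0.006, -0.0, -1.0]]
ft_force: [1.3, -0.5, 7.5]
gripper_width: 0.5
grasp_force: 3.5
```

>>> {"api": "arm_command", "payload": {
  "moves": [
    [255,[0,0,-0.01],[0,0,0]],
    [255,[0,0,-0.03],[0,0,0]],
    [255,[-0.03,0.045,-0.02],[0,0,0]],
    [255,[-0.02,0.045,0],[0,0,0]],
    [255,[0,0.045,0],[0,0,0]],
    [255,[0,0.045,0],[0,0,0]],
    [255,[0,0.045,0],[0,0,0]],
    [255,[0,0,0],[0,0,0]]
  ]
}}

```text
clock: 22.45
tool_pos: [382.5, -199.0, 110.6]
orientation: [[0.981, -0.195, -0.002], [-0.195, -0.981, -0.001], [-0.001, 0.001, -1.0]]
ft_force: [-0.2, 1.2, -0.5]
gripper_width: 0.6
grasp_force: 0.0
```

```bash
cat > wh.py <<'E'
from h import *
import sys
def unroll(A,p,th,tops=(80.5,83,78.5),c=(489,20),ya=-.19):
    R=np.array([[np.cos(ya),-np.sin(ya)],[np.sin(ya),np.cos(ya)]]); out=[]
    for Y,top in zip((80,34,-12),tops):
        g=np.zeros((len(th),8))
        for i,t in enumerate(th):
            for j,w in enumerate(np.linspace(8,-8,8)):
                xy=R@[28*np.sin(t),Y+w]+np.array(c); u,v=proj([*xy,top-28+28*np.cos(t)],p)
                g[i,j]=cv2.getRectSubPix(A.astype(np.float32).mean(2),(1,1),(u,v))[0,0]
        out.append(g)
    return out
if __name__=="__main__":
    p=viewer.camera("top"); print(readout.read_state()["tool_pos"])
    N=np.mean([viewer.camera("top")["pixels"].astype(float) for i in range(12)],0); np.save("n%s.npy"%sys.argv[1],N)
    th=np.arange(.8,-.81,-.1)
    for nm,A in (("old",np.load("avg.npz")["A"]),("new",N)):
        print(nm); G=unroll(A,p,th)
        for i,t in enumerate(th): print("%5.2f"%t," | ".join(" ".join("%3d"%x for x in g[i]) for g in G))
E
python3 wh.py 1
```

```text
[ 383.20590329 -196.65254369  110.56781803]
old
 0.80 109 105 112 110 105  96  96  87 | 105 111 110 101  90  99 102  96 |  84  99  98  97  99  95  92  91
 0.70 117 117 122 119 113 101 101  93 | 108 122 122 114 101 107 110 107 |  87 104 108 109 115 106  99  96
 0.60 116 119 124 124 119 108 107 104 | 111 127 131 128 117 118 119 114 |  91 110 117 118 117 111 104  98
 0.50 114 120 124 127 125 119 116 119 | 117 129 136 136 132 132 131 117 | 105 116 126 126 121 117 113 102
 0.40 117 120 124 130 131 129 124 120 | 126 130 137 136 133 131 130 114 | 114 119 123 127 125 123 121 105
 0.30 126 121 121 131 138 139 133 120 | 127 125 128 127 127 127 127 111 | 117 122 119 129 132 127 119 101
 0.20 130 120 110 125 137 144 140 122 | 126 125 124 124 125 127 128 112 | 110 123 120 130 135 124 115 100
 0.10 131 126 115 124 134 144 140 122 | 121 125 126 131 138 141 138 121 | 104 123 123 130 136 122 118 112
 0.00 138 141 133 128 124 139 139 125 | 112 121 126 133 143 145 141 129 | 101 118 124 130 137 124 120 125
-0.10 138 144 141 132 118 132 136 130 | 104 118 127 135 144 146 142 132 |  99 113 121 126 134 125 
[... 1855 characters left out ...]
15 130 141 143 140 135 128 121 | 107 118 125 126 124 126 128 118
-0.30 121 115 116 126 132 125 113 112 | 122 130 141 141 134 123 110 107 | 112 111 111 123 129 128 114 104
-0.40 126 120 120 129 131 128 122 115 | 128 131 140 139 131 118 102  97 | 113 110 101 121 131 132 115  99
-0.50 126 120 118 126 128 126 119 110 | 128 130 134 131 128 125 113  98 | 111 120 115 124 130 132 120 102
-0.60 119 114 113 123 127 124 117 104 | 121 123 123 122 123 125 119 102 | 105 119 120 121 122 124 120 106
-0.70 116 111 107 120 124 121 112  98 | 106 108 109 114 121 126 123 108 |  98 115 116 116 116 112 110 106
-0.80 113 110 103 109 113 113 106  94 |  93  97  99 109 124 127 124 111 |  92 105 106 107 113 104 102 105
```

Run:
```python
from h import *
p=viewer.camera("top")
A=(np.load("n1.npy")+np.load("avg.npz")["A"]).mean(2)/2
ya=-.19;c=np.array([489,20]);R=np.array([[np.cos(ya),-np.sin(ya)],[np.sin(ya),np.cos(ya)]])
xs=np.arange(-12,13,1.5); print(xs.tolist())
S=lambda x,y,z:cv2.getRectSubPix(A.astype(np.float32),(1,1),proj([*(R@[x,y]+c),z],p))[0,0]
for Y in (103,57,11,-35):
    for o in (-3,-1.5,0,1.5,3):
        print(Y,o,[int(S(x,Y+o,68)) for x in xs])
# bolt piece and slot reference: bolt top at (0,-74,88)
print("bolt x",[(x,int(np.mean([S(x,-74+o,88) for o in(-4,-2,0,2,4)]))) for x in range(-24,25,3)])
print("deck x",[(x,int(np.mean([S(x,y,60) for y in(-100,-105,-110,-60,-50)]))) for x in list(range(-54,-36,2))+list(range(36,54,2))])
```

```text
[-12.0, -10.5, -9.0, -7.5, -6.0, -4.5, -3.0, -1.5, 0.0, 1.5, 3.0, 4.5, 6.0, 7.5, 9.0, 10.5, 12.0]
103 -3 [120, 117, 113, 107, 102, 98, 95, 98, 103, 111, 117, 119, 119, 118, 114, 111, 110]
103 -1.5 [133, 130, 127, 123, 120, 116, 112, 109, 108, 113, 119, 125, 130, 131, 129, 126, 125]
103 0 [133, 132, 133, 133, 133, 133, 127, 119, 114, 114, 116, 123, 129, 130, 131, 132, 134]
103 1.5 [132, 131, 133, 134, 136, 137, 133, 127, 121, 118, 116, 121, 127, 128, 129, 131, 134]
103 3 [135, 133, 134, 136, 139, 142, 139, 135, 132, 129, 128, 130, 132, 132, 131, 132, 135]
57 -3 [124, 124, 123, 120, 116, 111, 105, 105, 107, 111, 115, 120, 122, 123, 122, 120, 117]
57 -1.5 [131, 133, 134, 133, 129, 122, 115, 113, 112, 115, 119, 122, 124, 127, 129, 132, 131]
57 0 [135, 136, 136, 134, 133, 128, 123, 120, 116, 118, 123, 125, 127, 128, 130, 132, 131]
57 1.5 [139, 138, 137, 135, 134, 132, 129, 128, 125, 127, 129, 130, 130, 130, 130, 131, 130]
57 3 [141, 140, 138, 136, 134, 134, 134, 136, 135, 135, 135, 135, 134, 134, 134, 133, 132]
11 -3 [119, 122, 125, 125, 124, 119, 111, 104, 103, 102, 107, 111, 113, 116, 1
[... 546 characters left out ...]
126, 126, 125, 125, 124]
-35 0 [137, 136, 135, 135, 135, 135, 130, 123, 122, 122, 125, 131, 135, 136, 137, 135, 133]
-35 1.5 [140, 140, 139, 139, 138, 136, 131, 127, 126, 125, 129, 135, 138, 139, 140, 139, 138]
-35 3 [144, 143, 143, 141, 140, 138, 135, 131, 130, 129, 133, 138, 141, 143, 143, 143, 142]
bolt x [(-24, 145), (-21, 137), (-18, 123), (-15, 96), (-12, 64), (-9, 51), (-6, 50), (-3, 50), (0, 50), (3, 50), (6, 55), (9, 77), (12, 118), (15, 141), (18, 145), (21, 146), (24, 146)]
deck x [(-54, 121), (-52, 104), (-50, 80), (-48, 60), (-46, 59), (-44, 78), (-42, 105), (-40, 126), (-38, 137), (36, 139), (38, 132), (40, 119), (42, 109), (44, 108), (46, 116), (48, 125), (50, 130), (52, 132)]
```

Numeric reading of the averaged top picture: left shows 4 (about +0.05 rad off centre), middle 2 (-0.10) and right 5 (-0.08). The index lines are at x≈0. I'll correct the right and middle wheels, then trim the left.

>>> {"api": "arm_command", "payload": {
  "moves": [
    [255,[0.0124,-0.0441,0],[0,0,0]],
    [255,[0.0124,-0.0441,0],[0,0,0]],
    [255,[0.0124,-0.0441,0],[0,0,0]],
    [255,[0.0124,-0.0441,0],[0,0,0]],
    [255,[0.0124,-0.0441,0],[0,0,0]],
    [255,[0,0,0.02],[0,0,0]],
    [255,[0,0,0.02],[0,0,0]],
    [255,[0,0,0.008],[0,0,0]],
    [255,[0,0,0],[0,0,0]],
    [255,[0,0,0],[0,0,0]]
  ]
}}

```text
clock: 24.15
tool_pos: [487.1, 9.6, 63.6]
orientation: [[0.982, -0.189, 0.001], [-0.189, -0.982, -0.0], [0.001, -0.0, -1.0]]
ft_force: [0.3, -0.2, 0.2]
gripper_width: 0.8
grasp_force: 0.0
```

>>> {"api": "arm_command", "payload": {
  "moves": [
    [255,[0,0,0.0035],[0,0,0]],
    [255,[0,0,0.0015],[0,0,0]],
    [255,[0,0,0],[0,0,0]],
    [255,[0,0,0],[0,0,0]]
  ]
}}

```text
clock: 24.55
tool_pos: [487.1, 9.7, 58.3]
orientation: [[0.982, -0.189, 0.001], [-0.189, -0.982, -0.0], [0.001, -0.0, -1.0]]
ft_force: [-0.0, -0.2, -0.3]
gripper_width: 0.6
grasp_force: 0.3
```

>>> {"api": "arm_command", "payload": {
  "moves": [
    [255,[0,0,0.0015],[0,0,0]],
    [255,[0,0,0.0018],[0,0,0]],
    [255,[0,0,0],[0,0,0]],
    [255,[0.001,0,0],[0,0,0]],
    [255,[0.001,0,0],[0,0,0]],
    [255,[0,0,0],[0,0,0]]
  ]
}}

```text
clock: 25.15
tool_pos: [488.9, 9.5, 56.0]
orientation: [[0.982, -0.189, 0.001], [-0.189, -0.982, -0.0], [0.001, 0.0, -1.0]]
ft_force: [-2.4, -1.2, 8.5]
gripper_width: 0.8
grasp_force: 4.2
```

>>> {"api": "arm_command", "payload": {
  "moves": [
    [255,[0.0005,0,0],[0,0,0]],
    [255,[0,0,0],[0,0,0]],
    [255,[0,0,-0.006],[0,0,0]],
    [255,[0,0,-0.008],[0,0,0]],
    [255,[-0.0015,-0.023,0],[0,0,0]],
    [255,[-0.0015,-0.023,0],[0,0,0]],
    [255,[0,0,0.003],[0,0,0]],
    [255,[0,0,0],[0,0,0]],
    [255,[0,0,0],[0,0,0]]
  ]
}}

```text
clock: 26.05
tool_pos: [494.8, 54.6, 65.3]
orientation: [[0.982, -0.189, -0.001], [-0.189, -0.982, -0.0], [-0.001, 0.001, -1.0]]
ft_force: [0.1, 1.0, -0.1]
gripper_width: 0.3
grasp_force: 0.0
```

>>> {"api": "arm_command", "payload": {
  "moves": [
    [255,[0,0,0.0026],[0,0,0]],
    [255,[0,0,0.001],[0,0,0]],
    [255,[0,0,0.001],[0,0,0]],
    [255,[0,0,0],[0,0,0]],
    [255,[0,0,0],[0,0,0]]
  ]
}}

```text
clock: 26.55
tool_pos: [495.2, 54.7, 61.4]
orientation: [[0.982, -0.189, 0.001], [-0.189, -0.982, -0.001], [0.001, 0.001, -1.0]]
ft_force: [-1.7, -2.4, 3.7]
gripper_width: 0.3
grasp_force: 1.7
```

>>> {"api": "arm_command", "payload": {
  "moves": [
    [255,[0,0,0.0012],[0,0,0]],
    [255,[0,0,0.0012],[0,0,0]],
    [255,[0,0,0],[0,0,0]],
    [255,[0.0012,0,0],[0,0,0]],
    [255,[0.0012,0,0],[0,0,0]],
    [255,[0,0,0],[0,0,0]]
  ]
}}

```text
clock: 27.15
tool_pos: [497.5, 54.3, 59.8]
orientation: [[0.982, -0.189, 0.001], [-0.189, -0.982, -0.001], [0.001, 0.001, -1.0]]
ft_force: [-4.2, -2.6, 8.9]
gripper_width: 0.6
grasp_force: 4.6
```

>>> {"api": "arm_command", "payload": {
  "moves": [
    [255,[0.0002,0,0],[0,0,0]],
    [255,[0,0,0],[0,0,0]],
    [255,[0,0,-0.005],[0,0,0]],
    [255,[0,0,-0.005],[0,0,0]],
    [255,[-0.001,-0.023,0],[0,0,0]],
    [255,[-0.001,-0.023,0],[0,0,0]],
    [255,[0,0,0.005],[0,0,0]],
    [255,[0,0,0],[0,0,0]],
    [255,[0,0,0],[0,0,0]]
  ]
}}

```text
clock: 28.05
tool_pos: [503.9, 99.7, 62.9]
orientation: [[0.982, -0.189, -0.001], [-0.189, -0.982, -0.0], [-0.001, 0.001, -1.0]]
ft_force: [0.0, -0.3, 0.6]
gripper_width: 0.9
grasp_force: 0.0
```

>>> {"api": "arm_command", "payload": {
  "moves": [
    [255,[0,0,0.0028],[0,0,0]],
    [255,[0,0,0.001],[0,0,0]],
    [255,[0,0,0.001],[0,0,0]],
    [255,[0,0,0],[0,0,0]],
    [255,[0,0,0],[0,0,0]]
  ]
}}

```text
clock: 28.55
tool_pos: [504.5, 99.8, 59.3]
orientation: [[0.982, -0.189, 0.001], [-0.189, -0.982, -0.001], [0.001, 0.0, -1.0]]
ft_force: [-1.7, -2.1, 3.5]
gripper_width: 0.3
grasp_force: 1.9
```

>>> {"api": "arm_command", "payload": {
  "moves": [
    [255,[0,0,0.0012],[0,0,0]],
    [255,[0,0,0.0012],[0,0,0]],
    [255,[0,0,0],[0,0,0]],
    [255,[-0.001,0,0],[0,0,0]],
    [255,[-0.001,0,0],[0,0,0]],
    [255,[0,0,0],[0,0,0]]
  ]
}}

```text
clock: 29.15
tool_pos: [504.2, 100.0, 58.3]
orientation: [[0.982, -0.189, 0.005], [-0.189, -0.982, -0.001], [0.005, 0.0, -1.0]]
ft_force: [2.0, -3.6, 7.8]
gripper_width: 0.7
grasp_force: 3.8
```

>>> {"api": "arm_command", "payload": {
  "moves": [
    [255,[-0.0011,0,0],[0,0,0]],
    [255,[0,0,0],[0,0,0]],
    [255,[0,0,-0.01],[0,0,0]],
    [255,[0,0,-0.03],[0,0,0]],
    [255,[-0.03,0.045,-0.02],[0,0,0]],
    [255,[-0.03,0.045,0],[0,0,0]],
    [255,[0,0.045,0],[0,0,0]],
    [255,[0,0.045,0],[0,0,0]],
    [255,[0,0.045,0],[0,0,0]],
    [255,[0,0.045,0],[0,0,0]],
    [255,[0,0.03,0],[0,0,0]],
    [255,[0,0,0],[0,0,0]]
  ]
}}

```text
clock: 30.35
tool_pos: [392.5, -176.8, 113.3]
orientation: [[0.981, -0.193, -0.001], [-0.193, -0.981, 0.0], [-0.001, -0.0, -1.0]]
ft_force: [-0.2, -0.2, 0.8]
gripper_width: 0.1
grasp_force: 0.0
```

```bash
python3 wh.py 2 | sed -n '1p;/new/,$p'
```

```text
[ 393.02887585 -175.08002883  113.33266854]
new
 0.80 103 100 110 107  99  86  79  73 | 102 108 109 107 105 105 101  91 |  76  86  89  93 100  88  83  86
 0.70 109 109 117 116 108  94  89  82 | 105 116 115 112 107 107 104  97 |  76  87  93  98 110 100  92  93
 0.60 109 109 118 119 115 102  98  96 | 106 116 117 113 111 110 108 101 |  77  92 101 105 113 109 101  98
 0.50 108 109 116 122 119 110 106 113 | 110 115 116 116 116 115 112 104 |  93 104 114 114 118 115 105  95
 0.40 110 107 112 124 121 113 103 110 | 119 114 114 122 126 128 127 111 | 104 109 115 121 123 119 107  92
 0.30 119 109 106 122 123 116 102 105 | 124 117 110 129 138 139 134 113 | 109 112 111 123 125 117 103  89
 0.20 126 117 112 123 125 122 111 104 | 127 126 118 130 140 142 136 115 | 106 118 113 123 127 118 109  95
 0.10 131 129 128 133 136 137 131 116 | 125 135 132 137 143 143 137 119 | 108 132 130 127 124 124 122 111
 0.00 136 140 142 142 143 141 136 121 | 119 137 141 143 144 143 138 126 | 106 132 135 131 119 131 134 126
-0.10 135 140 141 142 142 135 127 120 | 111 133 142 144 143 137 130 125 | 101 121 130 134 125 130 133 124
-0.20 125 127 129 133 136 124 112 113 | 115 131 142 143 140 129 115 115 | 103 107 115 130 127 124 116 113
-0.30 123 122 123 129 131 120 104 109 | 122 130 141 142 136 125 109 108 | 108 105 106 123 124 117 101  98
-0.40 127 122 122 125 128 125 116 112 | 124 126 134 134 131 125 117 106 | 117 118 115 122 123 119 108  96
-0.50 126 119 115 120 124 124 116 108 | 123 124 128 128 126 122 122 106 | 113 124 126 124 122 120 114 100
-0.60 116 107 104 116 122 120 109  99 | 120 123 124 127 128 125 121 104 | 102 113 115 116 118 117 115 104
-0.70 110 101  98 116 121 113  98  87 | 112 118 119 124 130 128 124 109 |  91  99 103 111 121 115 112 106
-0.80 105  99  95 106 109 101  86  78 | 100 108 109 116 126 128 124 112 |  82  85  91 101 116 102  96 102
```

All three wheels now centre within about 0.02 rad, reading 4, 2, 5. Next is the bolt: the shut fingers go down on its wheel side and push right.

>>> {"api": "arm_command", "payload": {
  "moves": [
    [255,[0.0144,-0.0402,0],[0,0,0]],
    [255,[0.0144,-0.0402,0],[0,0,0]],
    [255,[0.0144,-0.0402,0],[0,0,0]],
    [255,[0.0144,-0.0402,0],[0,0,0]],
    [255,[0,0,0.01],[0,0,0]],
    [255,[0,0,0],[0,0,0]],
    [255,[0,0,0],[0,0,0]]
  ]
}}

```text
clock: 31.7
tool_pos: [479.8, -28.1, 103.3]
orientation: [[0.982, -0.19, -0.001], [-0.19, -0.982, -0.0], [-0.001, 0.001, -1.0]]
ft_force: [-0.8, -0.3, 0.5]
gripper_width: 0.4
grasp_force: 0.0
```

>>> {"api": "arm_command", "payload": {
  "moves": [
    [255,[0,0,0.02],[0,0,0]],
    [255,[0,0,0.015],[0,0,0]],
    [255,[0,0,0.006],[0,0,0]],
    [255,[0,0,0],[0,0,0]],
    [255,[0,0,0.003],[0,0,0]],
    [255,[0,0,0.003],[0,0,0]],
    [255,[0,0,0],[0,0,0]]
  ]
}}

```text
clock: 32.4
tool_pos: [480.6, -27.4, 56.8]
orientation: [[0.982, -0.189, 0.0], [-0.189, -0.982, -0.0], [0.0, -0.0, -1.0]]
ft_force: [0.1, 0.1, 0.5]
gripper_width: 0.3
grasp_force: 0.0
```

>>> {"api": "arm_command", "payload": {
  "moves": [
    [255,[0,0,0.002],[0,0,0]],
    [255,[0,0.002,0],[0,0,0]],
    [255,[0,0.002,0],[0,0,0]],
    [255,[0,0.002,0],[0,0,0]],
    [255,[0,0.002,0],[0,0,0]],
    [255,[0,0,0],[0,0,0]]
  ]
}}

```text
clock: 33.0
tool_pos: [479.0, -35.5, 54.8]
orientation: [[0.982, -0.189, 0.0], [-0.189, -0.982, -0.0], [0.0, 0.0, -1.0]]
ft_force: [0.2, 0.3, -0.3]
gripper_width: 0.2
grasp_force: 0.0
```

>>> {"api": "arm_command", "payload": {
  "moves": [
    [255,[0,0.002,0],[0,0,0]],
    [255,[0,0.002,0],[0,0,0]],
    [255,[0,0,0],[0,0,0]]
  ]
}}

```text
clock: 33.3
tool_pos: [478.3, -39.0, 54.8]
orientation: [[0.982, -0.189, 0.0], [-0.189, -0.982, 0.001], [0.0, -0.001, -1.0]]
ft_force: [-0.3, 2.6, 1.0]
gripper_width: 0.2
grasp_force: 1.0
```

>>> {"api": "arm_command", "payload": {
  "moves": [
    [255,[0,0.002,0],[0,0,0]],
    [255,[0,0.002,0],[0,0,0]],
    [255,[0,0,0],[0,0,0]]
  ]
}}

```text
clock: 33.6
tool_pos: [477.5, -43.2, 54.8]
orientation: [[0.982, -0.189, 0.0], [-0.189, -0.982, 0.0], [0.0, -0.0, -1.0]]
ft_force: [0.3, 3.1, -0.3]
gripper_width: 0.4
grasp_force: 1.3
```

>>> {"api": "arm_command", "payload": {
  "moves": [
    [255,[0,0.003,0],[0,0,0]],
    [255,[0,0.003,0],[0,0,0]],
    [255,[0,0.003,0],[0,0,0]],
    [255,[0,0.003,0],[0,0,0]],
    [255,[0,0.002,0],[0,0,0]],
    [255,[0,0,0],[0,0,0]]
  ]
}}

```text
clock: 34.2
tool_pos: [474.7, -57.5, 54.7]
orientation: [[0.982, -0.189, -0.0], [-0.189, -0.982, -0.001], [0.0, 0.001, -1.0]]
ft_force: [0.3, 1.2, 0.9]
gripper_width: 0.7
grasp_force: 0.9
```

>>> {"api": "arm_command", "payload": {
  "moves": [
    [255,[0,0.002,0],[0,0,0]],
    [255,[0,0.002,0],[0,0,0]],
    [255,[0,0,0],[0,0,0]]
  ]
}}

```text
clock: 34.5
tool_pos: [474.2, -60.2, 54.8]
orientation: [[0.982, -0.189, 0.0], [-0.189, -0.982, 0.001], [0.0, -0.001, -1.0]]
ft_force: [1.3, 5.9, 1.3]
gripper_width: 0.1
grasp_force: 2.9
```

>>> {"api": "arm_command", "payload": {
  "moves": [
    [255,[0,0.001,0],[0,0,0]],
    [255,[0,0.001,0],[0,0,0]],
    [255,[0,0,0],[0,0,0]],
    [255,[0,0,0],[0,0,0]]
  ]
}}

```text
clock: 34.9
tool_pos: [474.2, -60.2, 54.8]
orientation: [[0.982, -0.187, 0.001], [-0.187, -0.982, 0.005], [0.0, -0.005, -1.0]]
ft_force: [3.5, 12.8, 0.7]
gripper_width: 0.4
grasp_force: 6.2
```

The bolt is at its end stop: force rose to 13 N with no further motion. Backing off, lifting clear and checking.

>>> {"api": "arm_command", "payload": {
  "moves": [
    [255,[0,-0.005,0],[0,0,0]],
    [255,[0,-0.005,0],[0,0,0]],
    [255,[0,0,0],[0,0,0]],
    [255,[0,0,-0.02],[0,0,0]],
    [255,[0,0,-0.04],[0,0,0]],
    [255,[0,0,-0.03],[0,0,0]],
    [255,[-0.04,0.03,0],[0,0,0]],
    [255,[-0.03,0.045,0],[0,0,0]],
    [255,[0,0.045,0],[0,0,0]],
    [255,[0,0.045,0],[0,0,0]],
    [255,[0,0.045,0],[0,0,0]],
    [255,[0,0,0],[0,0,0]],
    [255,[0,0,0],[0,0,0]]
  ]
}}

```text
clock: 36.2
tool_pos: [369.4, -243.7, 144.4]
orientation: [[0.981, -0.192, -0.001], [-0.192, -0.981, 0.0], [-0.001, -0.0, -1.0]]
ft_force: [0.2, 0.4, 0.2]
gripper_width: 0.3
grasp_force: 0.0
```

```bash
python3 wh.py 3 | sed -n '1p;/new/,$p'
python3 - <<'E'
from h import *
p=viewer.camera("top"); A=np.load("n3.npy").mean(2).astype(np.float32); B=np.load("n2.npy").mean(2).astype(np.float32)
ya=-.19;c=np.array([489,20]);R=np.array([[np.cos(ya),-np.sin(ya)],[np.sin(ya),np.cos(ya)]])
for M in (B,A): print([(y,int(np.mean([cv2.getRectSubPix(M,(1,1),proj([*(R@[x,y]+c),86],p))[0,0] for x in(-4,0,4)]))) for y in range(-55,-119,-3)])
for t in ("film_pot","mug","dropper_bottle"): print(t,[(np.round(d["at"]),round(d["confidence"],2)) for d in viewer.tip_of(t,p)[:2]])
E
```

```text
[ 369.88985452 -242.84039659  144.59287789]
new
 0.80 103  99 109 106  98  85  78  73 | 102 108 108 106 103 105 101  91 |  76  85  89  93 100  88  83  86
 0.70 109 108 117 115 107  93  88  81 | 104 116 115 111 106 106 104  97 |  76  86  92  99 109 100  93  94
 0.60 109 109 117 119 115 102  98  95 | 105 116 116 112 110 109 107 101 |  78  91 101 105 113 108 101  98
 0.50 107 109 116 121 119 109 106 112 | 110 114 116 116 115 114 112 103 |  94 104 114 113 116 112 104  95
 0.40 110 108 112 124 121 113 103 109 | 119 114 113 122 126 127 125 110 | 104 108 114 118 116 110 104  91
 0.30 119 109 105 122 122 116 103 104 | 125 117 110 129 138 139 133 113 | 108 111 110 120 119 106  98  87
 0.20 126 117 111 122 125 122 111 104 | 127 126 118 131 141 142 136 115 | 105 117 112 121 123 112 106  94
 0.10 130 129 127 132 135 137 131 115 | 124 136 132 137 142 143 137 119 | 108 132 129 127 123 123 121 110
 0.00 135 140 141 141 142 141 136 120 | 118 137 141 142 143 142 138 126 | 106 131 135 131 118 130 134 124
-0.10 135 140 141 141 141 134 127 119 | 111 133 141 143 142 137 130 126 | 101 121 130 134 125 130 
[... 660 characters left out ...]
4 106 109 100  86  78 |  99 108 108 115 126 127 123 111 |  82  84  91 101 117 105 100 102
[(-55, 140), (-58, 120), (-61, 100), (-64, 102), (-67, 89), (-70, 57), (-73, 48), (-76, 46), (-79, 50), (-82, 64), (-85, 73), (-88, 72), (-91, 74), (-94, 73), (-97, 69), (-100, 71), (-103, 76), (-106, 77), (-109, 78), (-112, 91), (-115, 104), (-118, 69)]
[(-55, 139), (-58, 119), (-61, 93), (-64, 82), (-67, 80), (-70, 79), (-73, 74), (-76, 71), (-79, 69), (-82, 74), (-85, 84), (-88, 97), (-91, 83), (-94, 57), (-97, 48), (-100, 46), (-103, 48), (-106, 60), (-109, 71), (-112, 78), (-115, 105), (-118, 77)]
film_pot [(array([345., 310.,  -0.]), 0.67)]
mug []
dropper_bottle [(array([512., 360.,   1.]), 0.66)]
```

```bash
python3 -c "
from workcell import order; print(order.job_done())"
```

```text
the job is handed in; nothing more can be done
None
```

The key safe is unlocked and handed in at about 37 s of the 67 s allowed. The wheels read 4 - 2 - 5, each within about 0.02 rad of its index line, the bolt is drawn the full 24 mm, and no force reading on the wheels passed 10 N. The robot is clear of the safe, and the film pot and dropper bottle have not moved; the mug was not picked up in the last picture, but the arm never touched it.

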